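Load cleaning tablets into the locked coffee-machine dosing unit

TASK

Load every cleaning tablet on the rubber mat into the steel dosing unit: pull its spring collar up and turn it to free the lid, let the collar drop home, raise the lid upright, carry the tablets in with the sprung tongs, then shut the lid and lock the collar again over it. The tablets are caustic, so the gripper itself must never touch one: only the tongs may. Finish with the tongs standing back in their stand, and leave the other things on the table where they are.

Things in the scene. Friction and masses are not known exactly. Their poses are not given: they have to be found in the camera images.
- doser: Dosing unit, fixed: open steel box 130 (x) x 150 (y) x 60 mm high, walls and floor 5 mm thick (chamber inside 120 x 140 mm), under an aluminium lid 4 mm thick. Origin: centre of the underside; its -x side is the front, with lid handle and collar; z up. A tablet is in when it lies within the chamber walls below their rim.
- lid (a joint): Lid angle, rad: 0 shut, 1.57 upright, stop at 1.8. It hinges on the unit's far (+x) top edge and stays at any angle (stiff hinge, about 2 N at the handle). It cannot open while the collar's lug lies over it. Raised means more than 1.2, shut less than 0.03.
- lid_handle (a point): Middle of the lid's handle: a round bar 10 mm thick, 50 mm long, along the unit's y, 45 mm out from the lid's front edge, 175 mm from the hinge line (lid shut: 63 mm above the table, 110 mm in front of the unit's centre, 40 mm to its -y side). Pinched across from above, it pivots between the fingers as the lid swings, so the gripper may stay pointing down.
- lid_hinge (a point): Middle of the lid's hinge line, 65 mm behind the unit's centre, 63 mm above the table; the line runs along the unit's y.
- collar_turn (a joint): Turn of the locking collar about its vertical axis, rad: 0 locked (lug over the lid's front edge), 1.3 freed (lug swung clear, counter-clockwise from above); stops at both ends. A key below it sits in a notch 7 mm deep at each end: it turns only while held up more than 8 mm, and rides up in between. Freed: more than 1.15; locked: under 0.15; both with the collar dropped home.
- collar_lift (a joint): How far the collar is pulled up, m: 0 home, stop at 0.012. A spring presses it down with about 5 N at home and 9 N at the stop, plus 1 N of its weight. Home means less than 0.003.
- collar_grip (a point): On the collar's axis at the height to grip: upright ribbed steel collar, 36 mm in diameter, 47 mm tall; this point is 15 mm below its rim (at home 100 mm above the table; 87 mm in front of the unit's centre, 45 mm to its +y side) and moves with it. Its x axis points along the lug, a flat bar at the collar's foot, 12 mm wide, 6 mm thick, reaching 45 mm from the axis.
- tongs: Sprung steel tongs, loose, about 90 g, 104 mm tall, upright with tips down in the stand. Origin: midway between the tips' lower ends; z up to the hinge block (hinges 100 mm up); the arms lie on the +y and -y sides and close along y. Blades 12 mm wide (x). At rest the tips are 40 mm apart inside, 46 mm outside; they move 4 times as far as the pads. Lightly squeezed, they are carried open.
- tongs_grip (a point): Midway between the tongs' black finger pads, 76 mm above the tips; pads 14 mm (x) x 20 mm (z), 34 mm apart over their outer faces at rest. 6.5 N begins to squeeze them; about 9 N (pads 30 mm apart) brings the tips onto a tablet, 12 N shuts them (pads 24 mm); 25 to 40 N holds a tablet firmly. The block above the pads ends 28 mm above this point.
- tongs_tip (a point): Midway between the tongs' tips, 8 mm above their lower ends: where a tablet is held. The tip faces are 12 x 16 mm.
- tongs_left (a joint): Closing angle of the tongs' +y arm (the other arm mirrors it), rad: 0 open, about 0.08 on a tablet, 0.2 fully closed.
- stand: Tongs stand, fixed: an upright steel pocket on a base plate 75 x 95 mm; inside 19 mm (x) x 54 mm (y), floor 4 mm above the table, flared rim 48 mm above the table. Origin: centre of the underside; its y is the direction in which the tongs' tips lie apart (either way round).
- stand_floor (a point): Centre of the pocket's floor. The tongs are back when they stand upright with their tips on this floor, within 12 mm.
- tablet1: Cleaning tablet: white disc 24 mm in diameter, 14 mm thick, 12 g, lying flat on a black rubber mat (220 x 220 x 3 mm); origin: centre of the underside. Two to four of the four tablets are present.
- tablet2: Cleaning tablet: white disc 24 mm in diameter, 14 mm thick, 12 g, lying flat on a black rubber mat (220 x 220 x 3 mm); origin: centre of the underside. Two to four of the four tablets are present.
- tablet3: Cleaning tablet: white disc 24 mm in diameter, 14 mm thick, 12 g, lying flat on a black rubber mat (220 x 220 x 3 mm); origin: centre of the underside. Two to four of the four tablets are present.
- tablet4: Cleaning tablet: white disc 24 mm in diameter, 14 mm thick, 12 g, lying flat on a black rubber mat (220 x 220 x 3 mm); origin: centre of the underside. Two to four of the four tablets are present.
- jug: Bystander: steel milk jug, 76 mm wide, 85 mm tall; leave it.
- jar: Bystander: glass jar, 84 mm wide, 106 mm tall; leave it.
- lids: Bystander: stack of white cup lids, 86 mm wide, 24 mm tall; leave it.
- cups: Bystander: upturned stack of paper cups, 79 mm wide, 125 mm tall; leave it.
- spoon: Bystander: spoon 150 mm long, lying; leave it.
- bowl: Bystander: white bowl, 90 mm wide, 40 mm tall; leave it.
- syrup: Bystander: amber glass jar, 60 mm wide, 110 mm tall; leave it.

How it is judged:
By the outcome, as a careful person would: the job done as asked, in the order asked, and still so for the second after the job is handed in, with the robot touching nothing.
Of tablet1, tablet2, tablet3, tablet4 only 2 to 4 are there at a start; the rules pass over those that are not, and their reading is None.
At some moment in a run one of tablet1, tablet2, tablet3, tablet4 may be knocked a few centimetres aside while the robot is not near it.
It also fails if it takes over 210 s, if anything falls off the work surface, if the arm or the gripper's body presses on something with over 40 N, if the wrist force passes 120 N, or if a joint passes its speed limit or range.

ROBOT

A 6-joint arm with a two-finger parallel gripper is mounted at the origin on the work surface. World frame = base frame: x ahead of the robot, y to its left, z up, the work surface at z = 0. Lengths are in mm, angles in rad, forces in N, time in s.
With the tool pointing down it reaches from about 275 to 750 mm from the base axis. Payload 10.2 kg.
Tool frame: the origin (TCP) lies between the finger pads; the fingertips stand 17 mm ahead of it and the grasp point (between the pads) lies 2 mm behind it (tips_ahead is the distance from the TCP to the fingertips, in mm); z points along the fingers, y is the line along which they close (so a half turn about z gives the same grasp; the last joint's range is limited). The gripper opens to 85 mm and grips with 20 to 120 N. Pads are 22 mm wide; open, the fingers measure 114 mm over their backs; the gripper's body (76 mm by 85 mm) begins 54 mm behind the grasp point. The pads swing forward as they close: fully open they stand 13 mm farther back than shut.
Start: joints at [-1.484, 0.313, 1.498, -0, 1.331, -0.223], TCP at [160.043, -500.018, 248.294] pointing down, gripper open.
Joint ranges: [-2.94, 2.94], [-0.97, 2.17], [0.19, 2.56], [-1.23, 4.37], [0.02, 3.11], [-2.88, 2.88]. Speed limits (rad/s): [2.39, 2.39, 3.01, 3.14, 3.14, 3.14].

INTERFACE

Orientations are given as a unit quaternion [w, x, y, z].
In Python, from rig import sense, capture, finish_job, boxes_of, tips_ahead gives the robot as it stands.
- The arm moves only by the tool drive_tool, never from a script. Its argument "commands" is text: rows parted by semicolons, each of 7 numbers parted by spaces: the shift along the world's x, y, z in units of 0.1 m (1.0 is 0.1 m), then the turn, a rotation vector about the world's x, y, z in units of pi/4 rad (1.0 is pi/4 rad), then the opening in per cent of the stroke, from 0 (shut) to 100 (fully open). A call has 1 to 20 rows; each row shifts and turns the commanded pose from where the row before left it; what a row does not reach is not made up. A row lasts 1/12 s, in which the tool goes at most 41.7 mm and 7.16 degrees, less where a joint would pass 70% of its speed; a pose out of reach is approached as far as the arm can. A call with a number of a shift or a turn outside -1 to 1 is refused whole. A call with a gripper value outside its range is refused whole. The fingers move at their own pace and stop on an object; "force" is the grip in N (left out, the last holds). Time passes only in rows, so rows that do not move let the fingers close. It gives the time, the measured TCP pose, the force, the opening and the grip force at its end, in the units of the state.
- sense(): the state, without advancing time (a new reading comes with each control period).
- capture(name): name is "scene" or "top"; returns a dict with "pixels" (480x640x3 uint8, blue, green, red), "fov_y" (degrees; the focal length in pixels is half the picture's height over the tangent of half this angle, whatever the lens; pixels are square), "cx", "cy" (the principal point, pixels), "position" and "attitude" of the camera in the world. Camera axes: x right, y down, z forward; pixel columns grow to the right and rows downward; lengths in mm; the calibration is good to about 2 mm. A picture is of the moment at which its call begins. There is no depth.
- finish_job(): hands the job in; it is judged then, once.
Trained networks look in a picture, given as the dict that the camera call returned (one of the last four; its "shot" number tells which), for a name from the list of things; names that differ only in an ending like _2 or _b are one class to them, and where a whole thing is asked for, a point or a joint stands for the part that bears it (a point fixed in the world has none). Each returns a list of dicts, best first, with "confidence" (0 to 1); they miss things now and then, are a little off and sometimes report something else, mostly with a low value. They report only what shows in the picture. A call takes as long as a camera call.
- boxes_of(picture, name): "position" ([column, row] in pixels, amid what is visible of it).
The state is a dict: "time_s": time; "joints": joint angles; "dq": joint speeds; "tau": joint torques, N m; "eef_pos": TCP position; "ee_rot": TCP orientation; "force": force on the tool from outside, world axes, zero at the start; "wrist_torque": the same for the moment, N m; "grip_width": opening from 0.0 (shut) to 1.0 (fully open); "grip_force": force on a finger pad.
Only numpy, scipy, OpenCV 4.12 (cv2) and the standard library are available. Lean on these libraries where they do the work, as an engineer would, in place of code of your own. Each camera call takes 0.05 s, during which the arm holds its last target. There are 200 camera calls.

## Working session

There is one attempt and no reset: what is moved stays moved. The work goes in short steps, Python scripts to look and compute and a tool call to move; the robot and the scene stay as the last step left them, time stands still between calls to the robot, and variables do not carry over. Pictures are saved under pics/ and viewed, at most 14 in all, crops included, and the job is handed in when it is done.

Besides the shell and the picture viewer there is one more tool, called after "Request:" as name(argument=value, ...) on one line, values as JSON. drive_tool: Moves the arm, as the interface text tells. Shifts and turns lie within -1 to 1; 1 stands for 0.1 m of shift or pi/4 rad of turn. Its arguments: {"type":"object","properties":{"commands":{"type":"string"},"force":{"type":"number"}},"required":["commands"]}

```bash
ls; mkdir -p pics; cat > h.py <<'E'
import numpy as np, cv2
from rig import *
from scipy.spatial.transform import Rotation as R
def cam(p):
    f=240/np.tan(np.radians(p["fov_y"])/2)
    a=np.array(p["attitude"],float)
    M=a if a.shape==(3,3) else R.from_quat(np.r_[a[1:],a[0]]).as_matrix()
    return f,M,np.array(p["position"],float)
def ray(p,uv,z):
    f,M,o=cam(p); d=M@np.array([(uv[0]-p["cx"])/f,(uv[1]-p["cy"])/f,1])
    return o+d*(z-o[2])/d[2]
def proj(p,X):
    f,M,o=cam(p); c=M.T@(np.array(X,float)-o)
    return np.array([p["cx"]+f*c[0]/c[2],p["cy"]+f*c[1]/c[2]])
E
python3 - <<'E'
from h import *
for n in("top","scene"):
    p=capture(n); cv2.imwrite(f"pics/{n}0.png",p["pixels"]); print(n,p["fov_y"],p["cx"],p["cy"],p["position"],p["attitude"])
    for k,z in(("doser",60),("tongs",100),("stand",30),("tablet1",14),("lid_handle",63),("collar_grip",100)):
        print(k,[(np.round(b["position"]),round(b["confidence"],2),np.round(ray(p,b["position"],z)[:2])) for b in boxes_of(p,k)[:5]])
print(sense())
E
```

```text
pics
top 56.68864732085336 324.70064068810444 237.7800078248758 [ 365.7959212   -20.41086385 1155.02960191] [-0.05946575  0.70617011 -0.70279776  0.06215233]
doser []
tongs [(array([406., 270.]), 0.23, array([ 471., -217.]))]
stand []
tablet1 [(array([440., 230.]), 0.57, array([ 587., -325.])), (array([447., 271.]), 0.56, array([ 478., -339.])), (array([407., 268.]), 0.42, array([ 485., -237.])), (array([400., 235.]), 0.41, array([ 573., -221.]))]
lid_handle [(array([232., 245.]), 0.78, array([537., 206.]))]
collar_grip [(array([213., 276.]), 0.47, array([456., 240.]))]
scene 50.60702373687751 321.75664816238407 234.04185823005542 [1483.91481386  359.87923841  745.59193304] [-0.26252426  0.47348245  0.74240609 -0.39462461]
doser [(array([429., 276.]), 0.78, array([584., 221.])), (array([338., 230.]), 0.29, array([497., -32.]))]
tongs [(array([456., 240.]), 0.5, array([479., 250.])), (array([341., 230.]), 0.48, array([552.,  -2.]))]
stand [(array([338., 252.]), 0.91, array([545., -10.])), (array([429., 266.]), 0.61, array([508., 206.]))]
tablet1 [(array([260., 243.]), 0.61, array([ 57
[... 284 characters left out ...]
251.]))]
{'time_s': 0.7, 'joints': array([-1.48439302e+00,  3.12891861e-01,  1.49773438e+00, -6.42120246e-07,
        1.33100728e+00, -2.23391220e-01]), 'dq': array([-0.00044884,  0.00063661, -0.00189897, -0.000512  , -0.00068567,
       -0.00039543]), 'tau': array([ 7.70908573e-04, -4.12100244e+01, -2.59874260e+01, -2.23704878e-04,
        5.42844191e-04, -3.60297946e-06]), 'eef_pos': array([ 160.04495267, -500.00163984,  248.28538644]), 'ee_rot': array([-2.04048352e-05,  9.88027374e-01,  1.54278670e-01,  1.08719215e-06]), 'force': array([-0.30668119,  0.23788301,  0.34411086]), 'wrist_torque': array([0.01698225, 0.00530788, 0.0046019 ]), 'grip_force': 0.0, 'grip_width': 1.0018932102385363}
```

```bash
python3 - <<'E'
import cv2
t=cv2.imread("pics/top0.png"); cv2.imwrite("pics/top0b.png",cv2.resize(t[150:350,150:500],(800,457),interpolation=cv2.INTER_CUBIC))
s=cv2.imread("pics/scene0.png"); cv2.imwrite("pics/scene0b.png",cv2.resize(s[150:370,180:530],(800,503),interpolation=cv2.INTER_CUBIC))
E
```

```text
(no output)
```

View pics/top0b.png

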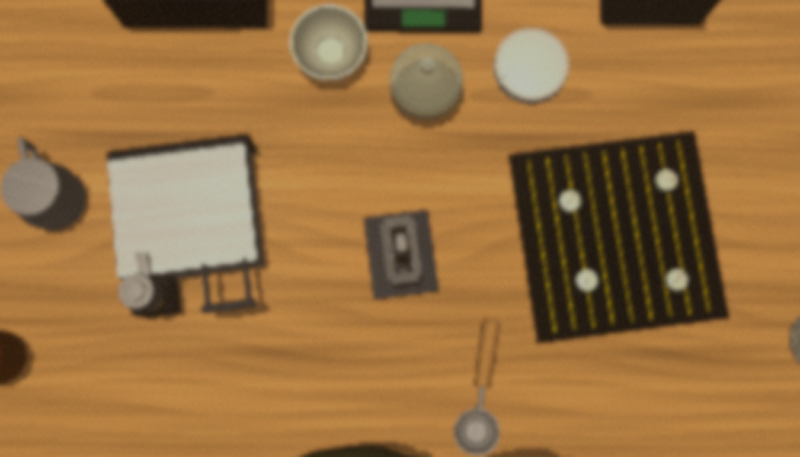

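View pics/scene0b.png

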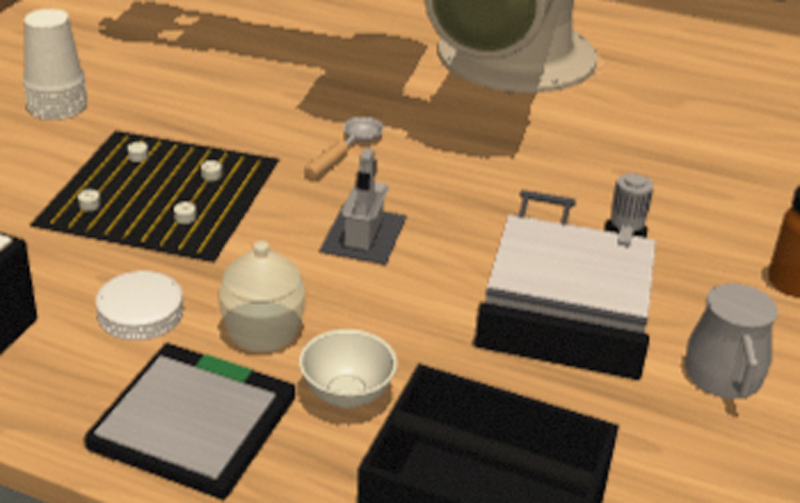

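View pics/top0.png

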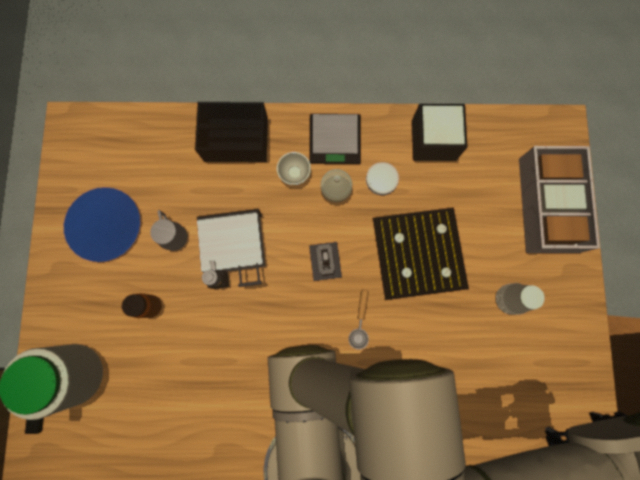

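The top view shows the doser (about px 232,240), its collar at (209,276) and handle at (250,280). The stand and tongs are at (326,260). All four tablets are on the mat, at about (399,238), (441,229), (406,272) and (446,272). I'll measure these precisely next.

```bash
cat >> h.py <<'E'
def comps(p,mask,roi,amin=10):
    m=np.zeros(mask.shape,np.uint8); x0,y0,x1,y1=roi; m[y0:y1,x0:x1]=mask[y0:y1,x0:x1]
    n,l,s,c=cv2.connectedComponentsWithStats(m)
    return [(s[i,4],c[i],(l==i)) for i in range(1,n) if s[i,4]>=amin]
def tablets(p,roi=(370,205,472,302)):
    g=p["pixels"].astype(int); m=((g.min(2)>110)).astype(np.uint8)
    return [(a,c,ray(p,c,17)[:2]) for a,c,_ in comps(p,m,roi,8)]
def rect(p,mk,z):
    q=cv2.findContours(mk.astype(np.uint8),cv2.RETR_EXTERNAL,cv2.CHAIN_APPROX_NONE)[0][0][:,0,:].astype(float)
    w=np.array([ray(p,u,z)[:2] for u in q]); r=cv2.minAreaRect(w.astype(np.float32)); return r
E
python3 - <<'E'
from h import *
p=capture("top"); g=p["pixels"].astype(int); sat=g.max(2)-g.min(2)
print("tabs",[(a,np.round(c,1),np.round(w,1)) for a,c,w in tablets(p)])
m=((g.min(2)>130)&(sat<60)).astype(np.uint8)
for a,c,mk in comps(p,m,(190,200,275,275),500): print("lid",a,c,ray(p,c,65),rect(p,mk,65))
m=((g.max(2)<75)).astype(np.uint8)
for a,c,mk in comps(p,m,(365,200,475,305),500): print("mat",a,c,ray(p,c,3),rect(p,mk,3))
m=((sat<50)).astype(np.uint8)
for a,c,mk in comps(p,m,(300,235,350,290),300): print("stand",a,c,ray(p,c,4),rect(p,mk,4))
v=p["pixels"]
cv2.imwrite("pics/a.png",np.hstack([cv2.resize(v[195:295,185:285],(400,400),interpolation=cv2.INTER_NEAREST),cv2.resize(v[230:290,296:356],(400,400),interpolation=cv2.INTER_NEAREST)]))
E
```

```text
tabs [(np.int32(51), array([441.2, 228.3]), array([ 590.4, -328.2])), (np.int32(55), array([398.7, 237.4]), array([ 565.6, -216.5])), (np.int32(58), array([406.4, 272.2]), array([ 475.3, -234.1])), (np.int32(52), array([445.6, 271.8]), array([ 476.9, -334.9]))]
lid 3022 [228.9060225  241.58603574] [544.58566983 213.46550495  65.        ] ((543.8931884765625, 213.57598876953125), (130.0015411376953, 148.63169860839844), 7.932887077331543)
mat 5394 [419.20726733 253.54505006] [ 525.61579761 -271.63279954    3.        ] ((528.745849609375, -272.59063720703125), (215.7933349609375, 216.0762481689453), 7.7638726234436035)
stand 972 [324.94650206 261.06481481] [504.5045514  -25.26608193   4.        ] ((504.76873779296875, -25.494720458984375), (92.79418182373047, 71.81808471679688), 7.631723880767822)
```

View pics/a.png

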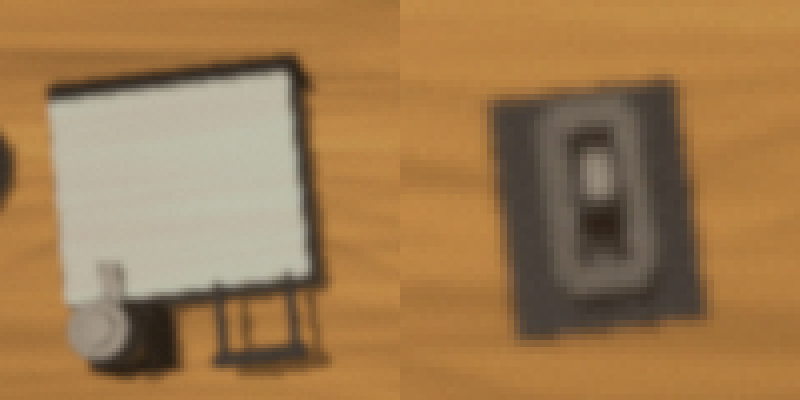

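```bash
python3 - <<'E'
from h import *
p=capture("top");s=capture("scene")
for n,u,z in(("collar top",(209.1,277),115),("handle",(250.1,283.8),65),("handle end l",(238.5,284.8),65),("handle end r",(261.5,283),65),("tongs block",(325.2,255.7),104),("pocket",(325.2,259),48)): print(n,np.round(ray(p,u,z),1))
c=np.array([544,213.5]);a=np.radians(7.9);M=np.array([[np.cos(a),-np.sin(a)],[np.sin(a),np.cos(a)]])
for n,d,z in(("collar",(-87,45),115),("handle",(-110,-40),63),("c1",(-65,-75),64),("c2",(65,-75),64),("c3",(65,75),64),("c4",(-65,75),64)):
    w=np.r_[c+M@d,z]; print(n,np.round(w,1),"top",np.round(proj(p,w),1),"scene",np.round(proj(s,w),1))
for n,w in(("stand",(504.8,-25.5,0)),("block",(504.8,-25.5,108)),("tab",(475.3,-234.1,17)),("tab",(590.4,-328.2,17)),("tab",(565.6,-216.5,17)),("tab",(476.9,-334.9,17))): print(n,np.round(proj(s,w),1))
v=s["pixels"]
cv2.imwrite("pics/b.png",np.hstack([cv2.resize(v[220:320,380:480],(400,400),interpolation=cv2.INTER_NEAREST),cv2.resize(v[205:275,305:375],(400,400),interpolation=cv2.INTER_NEAREST)]))
E
```

```text
collar top [452.4 245.5 115. ]
handle [440.4 157.5  65. ]
handle end l [437.9 185.7  65. ]
handle end r [442.5 129.7  65. ]
tongs block [505.3 -25.4 104. ]
pocket [504.4 -25.7  48. ]
collar [451.6 246.1 115. ] top [208.8 277.3] scene [457.3 228.5]
handle [440.5 158.8  63. ] top [249.7 283.8] scene [419.  235.7]
c1 [489.9 130.3  64. ] top [261.9 263.7] scene [401.9 242.8]
c2 [618.7 148.1  64. ] top [256.2 212.7] scene [392.5 274.8]
c3 [598.1 296.7  64. ] top [196.6 220.4] scene [462.8 288.2]
c4 [469.3 278.9  64. ] top [201.1 271.8] scene [466.2 254. ]
stand [338.4 251.5]
block [340.  215.1]
tab [271.8 221.2]
tab [218.2 233.9]
tab [260.5 239.6]
tab [239.5 213. ]
```

View pics/b.png

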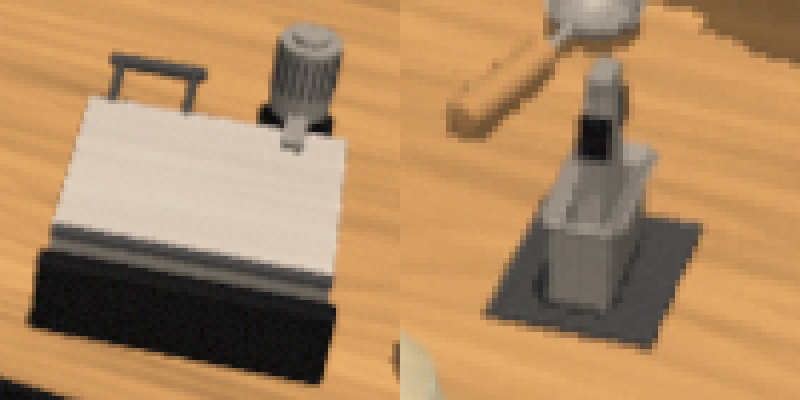

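The positions from both cameras agree to about 2 mm:

| Item | x, y (mm) | Yaw / direction |
|---|---|---|
| Doser | 544, 213 | 7.9° |
| Collar | 452, 246 | – |
| Handle | 440.5, 158.5 | – |
| Stand and tongs | 505, -25.5 | tips apart along about 7.7° from world x |

Next I move to the collar.

Request:
drive_tool(commands="0.1 0.32 0 0 0 0 70;0.1 0.35 0 0 0 0 70;0.15 0.38 0 0 0 0 70;0.15 0.38 0 0 0 0 70;0.15 0.38 0 0 0 0 70;0.15 0.38 0 0 0 0 70;0.15 0.38 0 0 0 0 70;0.15 0.38 0 0 0 0 70;0.15 0.38 0 0 0 0 70;0.15 0.38 0 0 0 0 70;0.15 0.38 0 0 0 0 70;0.15 0.38 0 0 0 0 70;0.15 0.38 0 0 0 0 70;0.15 0.38 0 0 0 0 70;0.15 0.38 0 0 0 0 70;0.15 0.38 0 0 0 0 70;0.15 0.38 0 0 0 0 70;0.15 0.38 0 0 0 0 70;0.15 0.38 0 0 0 0 70;0.15 0.38 0 0 0 0 70", force=60)

```text
time_s: 2.52
eef_pos: [450.3, 253.3, 248.3]
ee_rot: [0.0, 0.988, 0.155, 0.0]
force: [0.8, -0.4, 0.9]
grip_width: 0.702
grip_force: 0.0
```

```bash
cat >> h.py <<'E'
def st():
    s=sense(); q=R.from_quat(np.r_[s["ee_rot"][1:],s["ee_rot"][0]]); m=q.as_matrix()
    print("t",round(s["time_s"],1),"pos",np.round(s["eef_pos"],1),"xyaw",round(np.degrees(np.arctan2(m[1,0],m[0,0])),1),"closedir",round(np.degrees(np.arctan2(m[1,1],m[0,1]))%180,1),"tilt",round(np.degrees(np.arccos(-m[2,2])),2),"F",np.round(s["force"],1),"w",round(s["grip_width"]*85,1),"gf",round(s["grip_force"],1),"q",np.round(s["joints"],2)); return s,m
def go(*t):
    s,_=st()
    print("to go",[list(np.round((np.array(x)-s["eef_pos"])/100,3)) for x in t])
E
python3 -c "
from h import *
print(tips_ahead() if callable(tips_ahead) else tips_ahead); go((452,246,98))"
```

```text
17.0
t 2.5 pos [450.3 253.3 248.3] xyaw 17.8 closedir 107.8 tilt 0.02 F [ 0.8 -0.4  0.9] w 59.6 gf 0.0 q [ 0.29  0.29  1.52 -0.    1.32  1.55]
to go [[np.float64(0.017), np.float64(-0.073), np.float64(-1.503)]]
```

Request:
drive_tool(commands="0.02 -0.07 -0.2 0 0 0 65;0 0 -0.25 0 0 0 65;0 0 -0.25 0 0 0 65;0 0 -0.25 0 0 0 65;0 0 -0.25 0 0 0 65;0 0 -0.2 0 0 0 65;0 0 -0.1 0 0 0 65;0 0 0 0 0 0 65;0 0 0 0 0 0 0;0 0 0 0 0 0 0;0 0 0 0 0 0 0;0 0 0 0 0 0 0;0 0 0 0 0 0 0;0 0 0 0 0 0 0", force=80)

```text
time_s: 3.68
eef_pos: [452.3, 245.4, 100.2]
ee_rot: [-0.001, 0.988, 0.154, 0.001]
force: [-3.8, 8.3, 3.0]
grip_width: 0.405
grip_force: 79.5
```

Request:
drive_tool(commands="0 0 0.03 0 0 0 0;0 0 0.03 0 0 0 0;0 0 0.03 0 0 0 0;0 0 0.02 0 0 0 0;0 0 0 0 0 0 0")

```text
time_s: 4.1
eef_pos: [452.1, 245.4, 110.3]
ee_rot: [-0.001, 0.988, 0.154, 0.001]
force: [0.5, 9.7, -8.9]
grip_width: 0.399
grip_force: 80.3
```

Request:
drive_tool(commands="0 0 0.01 0 0 0.12 0;0 0 0 0 0 0.12 0;0 0 0 0 0 0.12 0;0 0 0 0 0 0.12 0;0 0 0 0 0 0.12 0;0 0 0 0 0 0.12 0;0 0 0 0 0 0.12 0;0 0 0 0 0 0.12 0;0 0 0 0 0 0.12 0;0 0 0 0 0 0.12 0;0 0 0 0 0 0.12 0;0 0 0 0 0 0.12 0;0 0 0 0 0 0.12 0;0 0 0 0 0 0.08 0;0 0 0 0 0 0 0;0 0 0 0 0 0 0")

```text
time_s: 5.43
eef_pos: [453.3, 244.8, 111.3]
ee_rot: [0.001, 0.697, 0.717, 0.002]
force: [5.8, 6.0, -10.1]
grip_width: 0.399
grip_force: 80.4
```

```bash
python3 -c "
from h import *
s,m=st();print(s['wrist_torque'])"
```

```text
t 5.4 pos [453.3 244.8 111.3] xyaw 91.6 closedir 1.6 tilt 0.28 F [  5.8   6.  -10.1] w 34.0 gf 80.4 q [0.27 0.44 1.7  0.   0.99 0.24]
[ 9.00435801e-01 -1.05541656e+00 -7.46351300e-04]
```

Request:
drive_tool(commands="0 0 0 0 0 0.015 0;0 0 -0.03 0 0 0 0;0 0 -0.03 0 0 0 0;0 0 -0.03 0 0 0 0;0 0 -0.03 0 0 0 0;0 0 0 0 0 0 0")

```text
time_s: 5.93
eef_pos: [453.5, 244.8, 100.3]
ee_rot: [0.001, 0.693, 0.721, 0.002]
force: [2.4, 3.2, -0.9]
grip_width: 0.401
grip_force: 81.7
```

Request:
drive_tool(commands="0 0 0 0 0 0 65;0 0 0 0 0 0 65;0 0 0 0 0 0 65;0 0 0 0 0 0 65;0 0 0.2 0 0 0 65;0 0 0.3 0 0 0 65;0 0 0.3 0 0 0 65;0 0 0.3 0 0 0 65")

```text
time_s: 6.6
eef_pos: [451.7, 243.8, 209.7]
ee_rot: [-0.0, 0.693, 0.721, -0.0]
force: [-0.1, -0.0, 0.5]
grip_width: 0.649
grip_force: 0.0
```

```bash
python3 -c "
from h import *
go((440.5,158.5,190),(440.5,158.5,61))
s=capture('scene');v=s['pixels']
cv2.imwrite('pics/c.png',cv2.resize(v[190:320,370:500],(560,560),interpolation=cv2.INTER_CUBIC))"
```

```text
t 6.6 pos [451.7 243.8 209.7] xyaw 92.2 closedir 2.2 tilt 0.03 F [-0.1 -0.   0.5] w 55.2 gf 0.0 q [ 0.27  0.32  1.59 -0.    1.23  0.23]
to go [[np.float64(-0.112), np.float64(-0.853), np.float64(-0.197)], [np.float64(-0.112), np.float64(-0.853), np.float64(-1.487)]]
```

View pics/c.png

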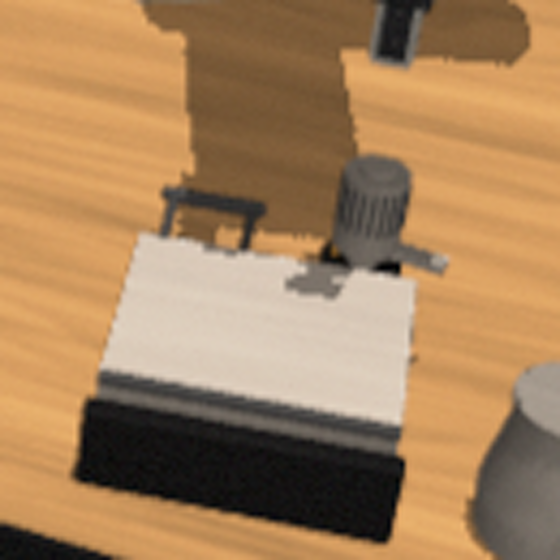

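The crop shows the collar home at about (372,210), with its lug swung clear to the right, at (430,258). Next is the lid handle.

Request:
drive_tool(commands="-0.02 -0.2 0 0 0 0.06 40;-0.03 -0.22 0 0 0 0.067 40;-0.03 -0.22 0 0 0 0 40;-0.03 -0.21 0 0 0 0 40;0 0 -0.3 0 0 0 40;0 0 -0.3 0 0 0 40;0 0 -0.3 0 0 0 40;0 0 -0.25 0 0 0 40;0 0 -0.2 0 0 0 40;0 0 -0.1 0 0 0 40;0 0 -0.03 0 0 0 40;0 0 0 0 0 0 0;0 0 0 0 0 0 0;0 0 0 0 0 0 0;0 0 0 0 0 0 0;0 0 0 0 0 0 0;0 0 0 0 0 0 0", force=40)

```text
time_s: 8.07
eef_pos: [442.0, 159.1, 61.2]
ee_rot: [0.001, 0.656, 0.754, 0.001]
force: [4.7, 1.4, 4.7]
grip_width: 0.101
grip_force: 39.4
```

```bash
python3 - <<'E'
from h import *
s,m=st()
a=np.radians(7.9)
th=np.concatenate([np.linspace(0,1.58,19)])
x=-175*np.cos(th);z=175*np.sin(th)
for i in range(18):
    d=x[i+1]-x[i]; print(*np.round([d*np.cos(a)/100,d*np.sin(a)/100,(z[i+1]-z[i])/100],3),"0 0 0 0",end=";")
E
```

```text
t 8.1 pos [442.  159.1  61.2] xyaw 97.9 closedir 7.9 tilt 0.17 F [4.7 1.4 4.7] w 8.6 gf 39.4 q [ 0.1   0.44  1.87  0.    0.82 -0.04]
0.007 0.001 0.153 0 0 0 0;0.02 0.003 0.152 0 0 0 0;0.033 0.005 0.15 0 0 0 0;0.046 0.006 0.146 0 0 0 0;0.059 0.008 0.142 0 0 0 0;0.071 0.01 0.136 0 0 0 0;0.082 0.011 0.129 0 0 0 0;0.093 0.013 0.121 0 0 0 0;0.103 0.014 0.113 0 0 0 0;0.113 0.016 0.103 0 0 0 0;0.121 0.017 0.093 0 0 0 0;0.129 0.018 0.082 0 0 0 0;0.135 0.019 0.07 0 0 0 0;0.141 0.02 0.058 0 0 0 0;0.145 0.02 0.045 0 0 0 0;0.149 0.021 0.032 0 0 0 0;0.151 0.021 0.019 0 0 0 0;0.152 0.021 0.005 0 0 0 0;
```

Gripped (width 8.6 mm is about the 10 mm bar). Raising the lid.

Request:
drive_tool(commands="0.007 0.001 0.153 0 0 0 0;0.02 0.003 0.152 0 0 0 0;0.033 0.005 0.15 0 0 0 0;0.046 0.006 0.146 0 0 0 0;0.059 0.008 0.142 0 0 0 0;0.071 0.01 0.136 0 0 0 0;0.082 0.011 0.129 0 0 0 0;0.093 0.013 0.121 0 0 0 0;0.103 0.014 0.113 0 0 0 0")

```text
time_s: 8.82
eef_pos: [492.9, 166.2, 184.2]
ee_rot: [-0.0, 0.657, 0.754, 0.0]
force: [11.0, 2.9, -15.0]
grip_width: 0.099
grip_force: 38.6
```

Request:
drive_tool(commands="0.113 0.016 0.103 0 0 0 0;0.121 0.017 0.093 0 0 0 0;0.129 0.018 0.082 0 0 0 0;0.135 0.019 0.07 0 0 0 0;0.141 0.02 0.058 0 0 0 0;0.145 0.02 0.045 0 0 0 0;0.149 0.021 0.032 0 0 0 0;0.151 0.021 0.019 0 0 0 0;0.152 0.021 0.005 0 0 0 0;0 0 0 0 0 0 0")

```text
time_s: 9.65
eef_pos: [617.5, 183.2, 235.7]
ee_rot: [0.0, 0.657, 0.754, 0.0]
force: [0.5, -1.9, 7.0]
grip_width: 0.096
grip_force: 40.9
```

Request:
drive_tool(commands="0 0 0 0 0 0 35;0 0 0 0 0 0 35;0 0 0 0 0 0 35;0 0 0.2 0 0 0 35;0 0 0.25 0 0 0 35;0 0 0.2 0 0 0 35;-0.1 -0.2 0 0 0 0 60;-0.16 -0.3 0 0 0 0 60;-0.16 -0.3 0 0 0 0 60;-0.16 -0.3 0 0 0 0 60;-0.16 -0.3 -0.1 0 0 0 60;-0.16 -0.3 -0.2 0 0 0 60;-0.16 -0.3 -0.25 0 0 0 60;-0.07 -0.09 -0.3 0 0 0 60;0 0 0 0 0 0 60")

```text
time_s: 10.9
eef_pos: [499.7, -26.3, 211.0]
ee_rot: [-0.004, 0.658, 0.753, -0.002]
force: [-0.9, 0.3, -1.0]
grip_width: 0.595
grip_force: 0.0
```

```bash
python3 - <<'E'
from h import *
go((505,-25.5,78))
p=capture("top");s=capture("scene")
v=p["pixels"];w=s["pixels"]
cv2.imwrite("pics/d.png",np.hstack([cv2.resize(v[190:300,180:290],(400,400),interpolation=cv2.INTER_CUBIC),cv2.resize(w[170:310,370:510],(400,400),interpolation=cv2.INTER_CUBIC)]))
E
```

```text
t 10.9 pos [499.7 -26.3 211. ] xyaw 97.8 closedir 7.8 tilt 0.53 F [-0.9  0.3 -1. ] w 50.6 gf 0.0 q [-0.29  0.3   1.62 -0.    1.23 -0.42]
to go [[np.float64(0.053), np.float64(0.008), np.float64(-1.33)]]
```

View pics/d.png

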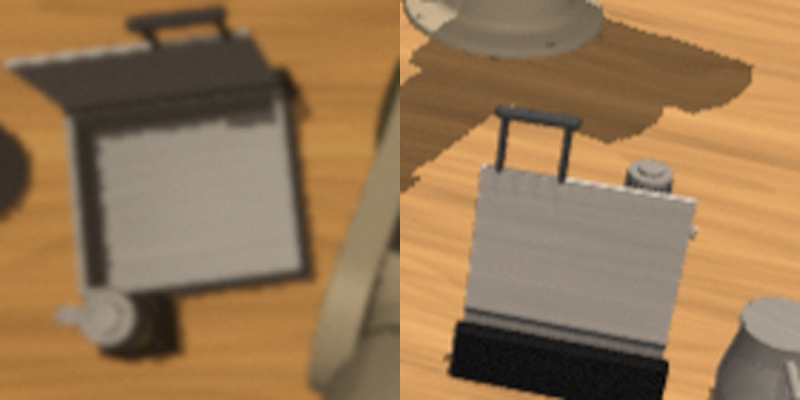

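The left pane shows the lid upright and the chamber empty and open. The right pane confirms it. Next I take the tongs.

Request:
drive_tool(commands="0.05 0.01 -0.25 0 0 0 60;0 0 -0.25 0 0 0 60;0 0 -0.25 0 0 0 60;0 0 -0.22 0 0 0 60;0 0 -0.15 0 0 0 60;0 0 -0.1 0 0 0 60;0 0 -0.09 0 0 0 60;0 0 0 0 0 0 60;0 0 0 0 0 0 50;0 0 0 0 0 0 44;0 0 0 0 0 0 40;0 0 0 0 0 0 40;0 0 0 0 0 0 40", force=20)

```text
time_s: 12.08
eef_pos: [508.8, -24.4, 85.3]
ee_rot: [0.001, 0.656, 0.754, 0.0]
force: [0.9, 0.3, 2.8]
grip_width: 0.401
grip_force: 5.8
```

```bash
python3 -c "
from h import *
st()"
```

```text
t 12.1 pos [508.8 -24.4  85.3] xyaw 97.9 closedir 7.9 tilt 0.11 F [0.9 0.3 2.8] w 34.1 gf 5.8 q [-0.28  0.47  1.74  0.    0.93 -0.42]
```

Request:
drive_tool(commands="0 0 0 0 0 0 52;0 0 0 0 0 0 52;-0.035 -0.01 -0.04 0 0 0 52;0 0 -0.03 0 0 0 52;0 0 0 0 0 0 52;0 0 0 0 0 0 45;0 0 0 0 0 0 38;0 0 0 0 0 0 38;0 0 0 0 0 0 38;0 0 0 0 0 0 38")

```text
time_s: 12.92
eef_pos: [504.7, -25.2, 77.5]
ee_rot: [-0.0, 0.656, 0.754, -0.0]
force: [-0.1, 0.3, 0.7]
grip_width: 0.382
grip_force: 8.4
```

```bash
python3 -c "
from h import *
st()"
```

```text
t 12.9 pos [504.7 -25.2  77.5] xyaw 97.9 closedir 7.9 tilt 0.01 F [-0.1  0.3  0.7] w 32.5 gf 8.4 q [-0.28  0.48  1.75 -0.    0.91 -0.42]
```

Request:
drive_tool(commands="0 0 0.05 0 0 0 39;0 0 0.1 0 0 0 39;0 0 0.2 0 0 0 39;0 0 0.2 0 0 0 39;0 0 0.2 0 0 0 39;0 0 0.2 0 0 0 39;0 -0.25 0.05 0 0 0 39;0 -0.25 0 0 0 0 39;0 -0.25 0 0 0 0 39;0 -0.2 0 0 0 0 39;0 -0.1 0 0 0 0 39;0 0 0 0 0 0 39;0 0 0 0 0 0 39")

```text
time_s: 14.0
eef_pos: [504.7, -129.8, 177.8]
ee_rot: [-0.0, 0.657, 0.754, 0.0]
force: [0.2, 0.3, -1.5]
grip_width: 0.394
grip_force: 5.5
```

```bash
cat >> h.py <<'E'
def tabs2():
    p=capture("top"); s=capture("scene")
    for a,c,w in tablets(p): print("top",a,np.round(c,1),np.round(w,1))
    g=s["pixels"].astype(int); m=((g.min(2)>120)).astype(np.uint8)
    for a,c,_ in comps(s,m,(195,205,302,262),15): print("scn",a,np.round(c,1),np.round(ray(s,c,12)[:2],1))
    return p,s
E
python3 -c "
from h import *
st();p,s=tabs2()
cv2.imwrite('pics/e.png',np.hstack([cv2.resize(p['pixels'][190:310,300:480],(400,267)),cv2.resize(s['pixels'][150:270,200:380],(400,267))]))
a=np.radians(7.9);M=np.array([[np.cos(a),-np.sin(a)],[np.sin(a),np.cos(a)]])
for y in(-45,-15,15,45):print(y,np.round(np.array([544.3,213.2])+M@[-15,y],1))"
```

```text
t 14.0 pos [ 504.7 -129.8  177.8] xyaw 97.9 closedir 7.9 tilt 0.02 F [ 0.2  0.3 -1.5] w 33.5 gf 5.5 q [-0.48  0.37  1.61  0.    1.16 -0.62]
top 300 [389.6 229.8] [ 585.8 -193.4]
top 51 [441.2 228.3] [ 590.4 -328.2]
top 51 [445.6 271.8] [ 476.8 -334.8]
top 38 [400.1 291.2] [ 426.8 -216.7]
scn 47 [239.6 215.1] [ 479.3 -333.8]
scn 34 [271.  223.1] [ 478.  -235.2]
scn 52 [218.2 236.2] [ 593.  -327.1]
scn 56 [260.2 241.9] [ 568.5 -216. ]
scn 66 [293.8 258.7] [ 596.3 -105.7]
-45 [535.6 166.6]
-15 [531.5 196.3]
15 [527.4 226. ]
45 [523.3 255.7]
```

View pics/e.png

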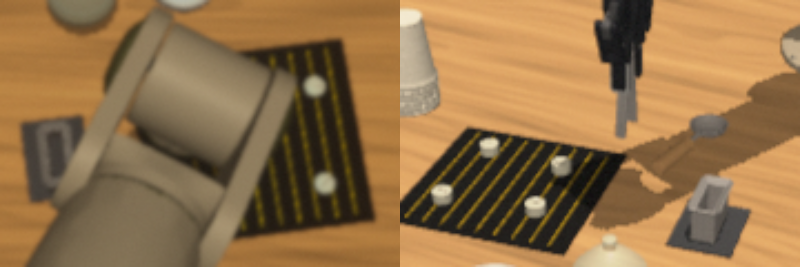

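The tongs hang open and the four tablets are where they were. First pick is the tablet at (476.5, -234.5).

Request:
drive_tool(commands="-0.05 -0.2 0 0 0 0 39;-0.07 -0.3 0 0 0 0 39;-0.07 -0.3 0 0 0 0 39;-0.09 -0.247 0 0 0 0 39;0 0 -0.1 0 0 0 39;0 0 -0.2 0 0 0 39;0 0 -0.25 0 0 0 39;0 0 -0.2 0 0 0 39;0 0 -0.12 0 0 0 39;0 0 -0.08 0 0 0 39;0 0 -0.04 0 0 0 39;0 0 0 0 0 0 39;0 0 0 0 0 0 39")

```text
time_s: 15.18
eef_pos: [477.2, -234.7, 79.1]
ee_rot: [0.0, 0.656, 0.755, 0.0]
force: [0.4, -0.0, -0.4]
grip_width: 0.394
grip_force: 5.5
```

```bash
python3 -c "
from h import *
st();s=capture('scene')
cv2.imwrite('pics/f.png',cv2.resize(s['pixels'][190:260,220:320],(800,560),interpolation=cv2.INTER_CUBIC))"
```

```text
t 15.2 pos [ 477.2 -234.7   79.1] xyaw 98.0 closedir 8.0 tilt 0.06 F [ 0.4 -0.  -0.4] w 33.5 gf 5.5 q [-0.68  0.52  1.67  0.    0.94 -0.82]
```

View pics/f.png

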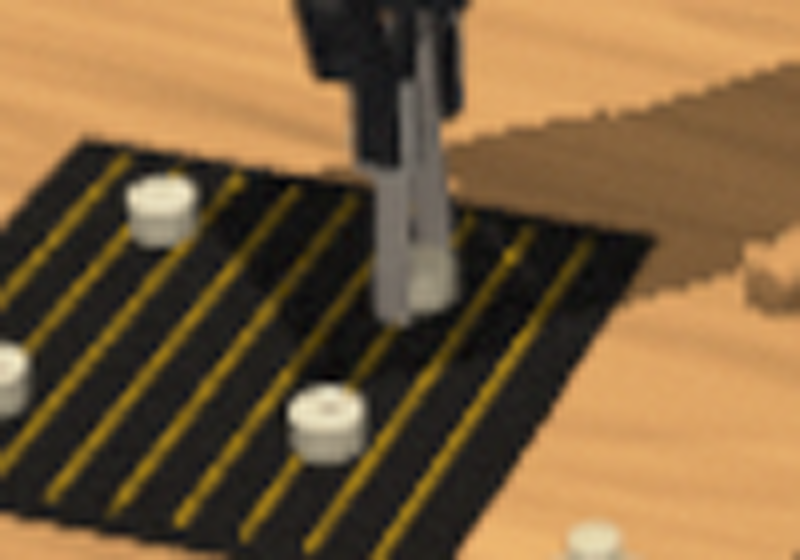

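The tongs straddle the tablet, at crop (430,280). Squeezing.

Request:
drive_tool(commands="0 0 0 0 0 0 37;0 0 0 0 0 0 36;0 0 0 0 0 0 35;0 0 0 0 0 0 34;0 0 0 0 0 0 20;0 0 0 0 0 0 20;0 0 0 0 0 0 20;0 0 0 0 0 0 20;0 0 0.05 0 0 0 20;0 0 0.1 0 0 0 20;0 0 0.2 0 0 0 20;0 0 0.25 0 0 0 20;0 0 0.25 0 0 0 20;0 0 0.15 0 0 0 20", force=32)

```text
time_s: 16.4
eef_pos: [477.1, -235.2, 181.7]
ee_rot: [0.001, 0.656, 0.754, 0.0]
force: [-0.2, 0.1, -0.7]
grip_width: 0.343
grip_force: 31.8
```

```bash
python3 -c "
from h import *
go((535.6,166.6,178),(535.6,166.6,90));s=capture('scene')
cv2.imwrite('pics/g.png',cv2.resize(s['pixels'][150:260,220:350],(520,440),interpolation=cv2.INTER_CUBIC))"
```

```text
t 16.4 pos [ 477.1 -235.2  181.7] xyaw 97.9 closedir 7.9 tilt 0.17 F [-0.2  0.1 -0.7] w 29.1 gf 31.8 q [-0.68  0.39  1.57 -0.    1.18 -0.82]
to go [[np.float64(0.585), np.float64(4.018), np.float64(-0.037)], [np.float64(0.585), np.float64(4.018), np.float64(-0.917)]]
```

View pics/g.png

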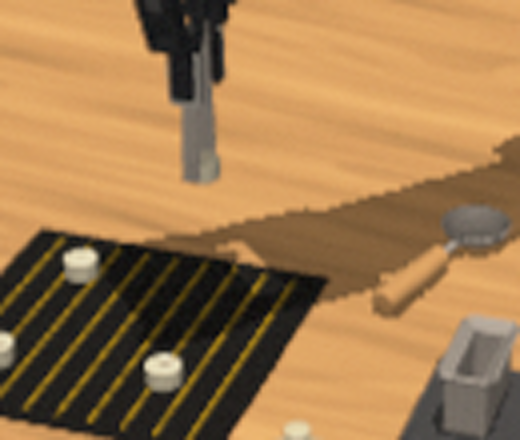

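The tablet is held. Carrying it to the chamber.

Request:
drive_tool(commands="0.02 0.15 0 0 0 0 20;0.04 0.28 0 0 0 0 20;0.05 0.35 0 0 0 0 20;0.05 0.36 0 0 0 0 20;0.05 0.36 0 0 0 0 20;0.05 0.36 0 0 0 0 20;0.05 0.36 0 0 0 0 20;0.05 0.36 0 0 0 0 20;0.05 0.36 0 0 0 0 20;0.05 0.36 0 0 0 0 20;0.05 0.32 0 0 0 0 20;0.05 0.25 0 0 0 0 20;0.025 0.145 0 0 0 0 20;0 0 0 0 0 0 20;0 0 0 0 0 0 20;0 0 0 0 0 0 20")

```text
time_s: 17.78
eef_pos: [535.0, 165.7, 178.4]
ee_rot: [-0.0, 0.657, 0.754, -0.0]
force: [-0.3, -0.8, -0.8]
grip_width: 0.345
grip_force: 31.8
```

```bash
python3 -c "
from h import *
go((535.6,166.6,83))"
```

```text
t 17.8 pos [535.  165.7 178.4] xyaw 97.9 closedir 7.9 tilt 0.04 F [-0.3 -0.8 -0.8] w 29.3 gf 31.8 q [ 0.09  0.45  1.49 -0.    1.2  -0.05]
to go [[np.float64(0.006), np.float64(0.009), np.float64(-0.954)]]
```

Request:
drive_tool(commands="0 0 -0.1 0 0 0 20;0 0 -0.2 0 0 0 20;0 0 -0.22 0 0 0 20;0 0 -0.2 0 0 0 20;0 0 -0.12 0 0 0 20;0 0 -0.08 0 0 0 20;0 0 -0.03 0 0 0 20;0 0 0 0 0 0 20;0 0 0 0 0 0 20;0 0 0 0 0 0 36;0 0 0 0 0 0 37;0 0 0 0 0 0 38;0 0 0 0 0 0 38.5;0 0 0 0 0 0 39;0 0 0 0 0 0 39;0 0 0.05 0 0 0 39;0 0 0.15 0 0 0 39;0 0 0.25 0 0 0 39;0 0 0.25 0 0 0 39;0 0 0.25 0 0 0 39")

```text
time_s: 19.45
eef_pos: [535.1, 166.6, 180.0]
ee_rot: [-0.0, 0.656, 0.754, -0.0]
force: [-0.1, 0.0, -0.4]
grip_width: 0.391
grip_force: 5.5
```

```bash
python3 -c "
from h import *
go((567,-216.5,178.5));p,s=tabs2()
cv2.imwrite('pics/i.png',np.hstack([cv2.resize(p['pixels'][190:310,180:300],(400,400)),cv2.resize(s['pixels'][170:310,370:510],(400,400))]))"
```

```text
t 19.4 pos [535.1 166.6 180. ] xyaw 97.9 closedir 7.9 tilt 0.01 F [-0.1  0.  -0.4] w 33.2 gf 5.5 q [ 0.09  0.45  1.49 -0.    1.21 -0.05]
to go [[np.float64(0.319), np.float64(-3.831), np.float64(-0.015)]]
top 52 [441.3 228.3] [ 590.4 -328.4]
top 56 [398.7 237.5] [ 565.5 -216.6]
top 54 [445.6 271.9] [ 476.5 -334.8]
scn 45 [239.6 215. ] [ 479.1 -333.7]
scn 50 [218.2 236. ] [ 592.5 -327.3]
scn 53 [260.3 241.8] [ 568.4 -216. ]
scn 62 [293.8 258.6] [ 595.9 -105.9]
```

View pics/i.png

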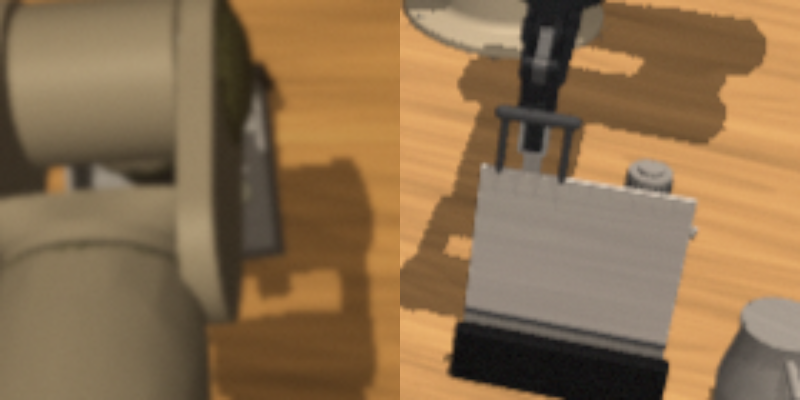

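Both cameras show only the three untouched tablets on the mat; the arm hides the chamber for now. Going to the tablet at (566.5, -216.5).

Request:
drive_tool(commands="0.01 -0.15 0 0 0 0 39;0.02 -0.26 0 0 0 0 39;0.03 -0.34 0 0 0 0 39;0.03 -0.34 0 0 0 0 39;0.03 -0.34 0 0 0 0 39;0.03 -0.34 0 0 0 0 39;0.03 -0.34 0 0 0 0 39;0.03 -0.34 0 0 0 0 39;0.03 -0.34 0 0 0 0 39;0.03 -0.34 0 0 0 0 39;0.02 -0.32 0 0 0 0 39;0.02 -0.25 0 0 0 0 39;0.01 -0.13 0 0 0 0 39;0 0 0 0 0 0 39;0 0 0 0 0 0 39", force=20)

```text
time_s: 20.8
eef_pos: [567.1, -215.9, 178.0]
ee_rot: [-0.001, 0.657, 0.754, 0.0]
force: [0.1, 0.6, -0.9]
grip_width: 0.39
grip_force: 5.5
```

```bash
python3 -c "
from h import *
go((566.5,-216.5,79));p,s=tabs2()
cv2.imwrite('pics/j.png',np.hstack([cv2.resize(p['pixels'][190:310,180:300],(400,400)),cv2.resize(s['pixels'][150:270,205:325],(400,400))]))"
```

```text
t 20.8 pos [ 567.1 -215.9  178. ] xyaw 97.9 closedir 7.9 tilt 0.07 F [ 0.1  0.6 -0.9] w 33.1 gf 5.5 q [-0.56  0.55  1.33  0.    1.26 -0.7 ]
to go [[np.float64(-0.006), np.float64(-0.006), np.float64(-0.99)]]
top 28 [389.9 218.6] [ 615.6 -194.8]
top 26 [440.2 229.7] [ 586.6 -325.3]
top 47 [445.7 272. ] [ 476.4 -335.1]
scn 48 [239.5 215.1] [ 479.5 -333.8]
scn 54 [218.2 236.3] [ 593.5 -326.7]
scn 67 [293.8 258.8] [ 596.4 -105.6]
```

View pics/j.png

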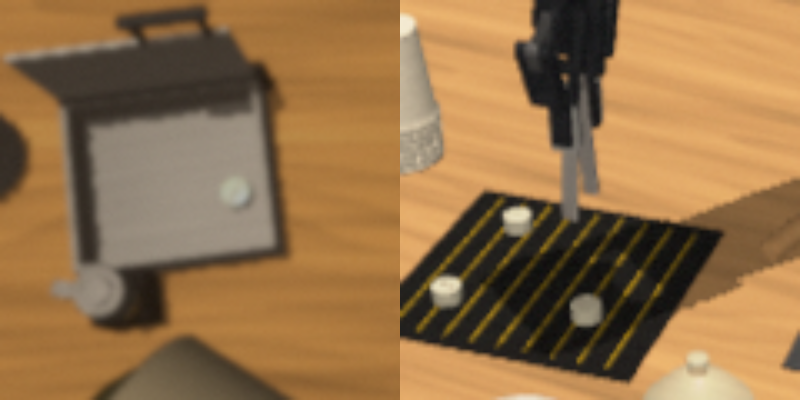

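The left pane shows tablet 1 inside the chamber, at (235,192). In the right pane the target, now shaded, is still at (585,310). Picking it.

Request:
drive_tool(commands="0 -0.005 -0.15 0 0 0 39;0 0 -0.22 0 0 0 39;0 0 -0.25 0 0 0 39;0 0 -0.17 0 0 0 39;0 0 -0.1 0 0 0 39;0 0 -0.07 0 0 0 39;0 0 -0.03 0 0 0 39;0 0 0 0 0 0 39;0 0 0 0 0 0 37;0 0 0 0 0 0 36;0 0 0 0 0 0 35;0 0 0 0 0 0 34;0 0 0 0 0 0 20;0 0 0 0 0 0 20;0 0 0 0 0 0 20;0 0 0 0 0 0 20", force=32)

```text
time_s: 22.23
eef_pos: [567.6, -217.1, 80.0]
ee_rot: [0.001, 0.656, 0.754, 0.0]
force: [2.0, 0.5, 3.2]
grip_width: 0.344
grip_force: 31.8
```

Request:
drive_tool(commands="0 0 0.05 0 0 0 20;0 0 0.15 0 0 0 20;0 0 0.25 0 0 0 20;0 0 0.25 0 0 0 20;0 0 0.2 0 0 0 20;0 0 0.1 0 0 0 20;0 0 0 0 0 0 20")

```text
time_s: 22.82
eef_pos: [567.7, -217.2, 181.4]
ee_rot: [0.002, 0.656, 0.754, 0.0]
force: [-0.3, 0.7, -0.6]
grip_width: 0.342
grip_force: 31.8
```

```bash
sed -i 's/g.min(2)>120/g.min(2)>75/' h.py; python3 -c "
from h import *
go((531.5,196.3,178.5));tabs2()"
```

```text
t 22.8 pos [ 567.7 -217.2  181.4] xyaw 97.9 closedir 7.9 tilt 0.18 F [-0.3  0.7 -0.6] w 29.0 gf 31.8 q [-0.56  0.55  1.33 -0.    1.26 -0.7 ]
to go [[np.float64(-0.362), np.float64(4.135), np.float64(-0.029)]]
top 28 [390.3 218. ] [ 617.3 -195.9]
top 28 [440.5 229.4] [ 587.4 -326.3]
top 42 [446.  272.2] [ 475.8 -335.8]
scn 1297 [234.  214.2] [ 482.3 -350.1]
scn 68 [239.8 215.8] [ 482.  -331.2]
scn 76 [218.6 236.8] [ 595.  -324.7]
scn 419 [291.6 251.9] [ 573.  -123.6]
scn 365 [214.5 257.4] [ 675.2 -282.1]
```

Request:
drive_tool(commands="-0.01 0.15 0 0 0 0 20;-0.02 0.27 0 0 0 0 20;-0.03 0.36 0 0 0 0 20;-0.03 0.36 0 0 0 0 20;-0.03 0.36 0 0 0 0 20;-0.03 0.36 0 0 0 0 20;-0.03 0.36 0 0 0 0 20;-0.03 0.36 0 0 0 0 20;-0.03 0.36 0 0 0 0 20;-0.03 0.36 0 0 0 0 20;-0.03 0.34 0 0 0 0 20;-0.03 0.28 0 0 0 0 20;-0.03 0.2 0 0 0 0 20;0 0 0 0 0 0 20;0 0 0 0 0 0 20;0 0 0 0 0 0 20")

```text
time_s: 24.25
eef_pos: [530.7, 194.8, 178.6]
ee_rot: [-0.001, 0.656, 0.754, -0.001]
force: [0.1, 0.2, -0.8]
grip_width: 0.34
grip_force: 31.8
```

```bash
python3 -c "
from h import *
go((531.5,196.3,83))"
```

```text
t 24.2 pos [530.7 194.8 178.6] xyaw 97.9 closedir 7.9 tilt 0.1 F [ 0.1  0.2 -0.8] w 28.9 gf 31.8 q [ 0.14  0.46  1.47 -0.    1.21  0.01]
to go [[np.float64(0.008), np.float64(0.015), np.float64(-0.956)]]
```

Request:
drive_tool(commands="0 0.01 -0.1 0 0 0 20;0 0 -0.2 0 0 0 20;0 0 -0.22 0 0 0 20;0 0 -0.2 0 0 0 20;0 0 -0.12 0 0 0 20;0 0 -0.08 0 0 0 20;0 0 -0.03 0 0 0 20;0 0 0 0 0 0 20;0 0 0 0 0 0 20;0 0 0 0 0 0 36;0 0 0 0 0 0 37;0 0 0 0 0 0 38;0 0 0 0 0 0 38.5;0 0 0 0 0 0 39;0 0 0 0 0 0 39;0 0 0.05 0 0 0 39;0 0 0.15 0 0 0 39;0 0 0.25 0 0 0 39;0 0 0.25 0 0 0 39;0 0 0.25 0 0 0 39")

```text
time_s: 25.92
eef_pos: [531.1, 196.0, 181.0]
ee_rot: [-0.0, 0.656, 0.754, -0.0]
force: [1.7, -0.8, -0.6]
grip_width: 0.39
grip_force: 5.5
```

```bash
sed -i 's/g.min(2)>75/g.min(2)>100/' h.py; python3 -c "
from h import *
go((477.5,-334.5,178.5));tabs2()"
```

```text
t 25.9 pos [531.1 196.  181. ] xyaw 97.9 closedir 7.9 tilt 0.01 F [ 1.7 -0.8 -0.6] w 33.1 gf 5.5 q [0.15 0.46 1.47 0.   1.21 0.01]
to go [[np.float64(-0.536), np.float64(-5.305), np.float64(-0.025)]]
top 53 [441.2 228.3] [ 590.5 -328.2]
top 56 [445.6 271.8] [ 476.9 -334.8]
scn 70 [291.3 206.2] [ 373.4 -227.7]
scn 137 [207.3 214.3] [ 514.6 -416. ]
scn 57 [239.7 215.5] [ 481.1 -332.3]
scn 27 [208.3 223.7] [ 554.2 -385.1]
scn 97 [199.6 231. ] [ 593.9 -384.7]
scn 65 [218.3 236.7] [ 594.9 -325.4]
scn 151 [289.8 258. ] [ 597.8 -115.8]
```

Request:
drive_tool(commands="-0.01 -0.15 0 0 0 0 39;-0.03 -0.28 0 0 0 0 39;-0.035 -0.35 0 0 0 0 39;-0.035 -0.35 0 0 0 0 39;-0.035 -0.35 0 0 0 0 39;-0.035 -0.35 0 0 0 0 39;-0.035 -0.35 0 0 0 0 39;-0.035 -0.35 0 0 0 0 39;-0.035 -0.35 0 0 0 0 39;-0.035 -0.35 0 0 0 0 39;-0.035 -0.35 0 0 0 0 39;-0.035 -0.35 0 0 0 0 39;-0.035 -0.35 0 0 0 0 39;-0.035 -0.34 0 0 0 0 39;-0.035 -0.3 0 0 0 0 39;-0.03 -0.22 0 0 0 0 39;-0.01 -0.16 0 0 0 0 39;0 0 0 0 0 0 39;0 0 0 0 0 0 39;0 0 0 0 0 0 39", force=20)

```text
time_s: 27.68
eef_pos: [477.8, -333.1, 179.2]
ee_rot: [-0.0, 0.656, 0.755, 0.0]
force: [0.3, 0.4, -0.4]
grip_width: 0.387
grip_force: 5.5
```

```bash
python3 -c "
from h import *
go((477.5,-334.5,79));p,s=tabs2()
for a,c,w in tablets(p,(195,215,270,275)): print(a,c)"
```

```text
t 27.7 pos [ 477.8 -333.1  179.2] xyaw 98.0 closedir 8.0 tilt 0.05 F [ 0.3  0.4 -0.4] w 32.9 gf 5.5 q [-0.81  0.5   1.41  0.    1.23 -0.95]
to go [[np.float64(-0.003), np.float64(-0.014), np.float64(-1.002)]]
top 51 [441.2 228.3] [ 590.4 -328.2]
top 65 [461.9 260. ] [ 507.4 -378.1]
scn 177 [206.3 213.8] [ 513.7 -420. ]
scn 46 [239.9 216.1] [ 483.3 -330. ]
scn 225 [201.2 227.3] [ 576.9 -391.7]
scn 67 [218.4 236.7] [ 594.9 -325.1]
scn 77 [296.9 237.6] [ 510.4 -140.6]
scn 282 [290.9 254.6] [ 583.8 -120. ]
2135 [233.49227166 246.70913349]
```

Request:
drive_tool(commands="0 -0.01 -0.15 0 0 0 39;0 0 -0.22 0 0 0 39;0 0 -0.25 0 0 0 39;0 0 -0.17 0 0 0 39;0 0 -0.1 0 0 0 39;0 0 -0.07 0 0 0 39;0 0 -0.035 0 0 0 39;0 0 0 0 0 0 39;0 0 0 0 0 0 37;0 0 0 0 0 0 36;0 0 0 0 0 0 35;0 0 0 0 0 0 34;0 0 0 0 0 0 20;0 0 0 0 0 0 20;0 0 0 0 0 0 20;0 0 0 0 0 0 20", force=32)

```text
time_s: 29.12
eef_pos: [478.0, -335.1, 80.4]
ee_rot: [0.001, 0.656, 0.754, 0.0]
force: [1.9, -0.3, 4.6]
grip_width: 0.338
grip_force: 32.0
```

Request:
drive_tool(commands="0 0 0.05 0 0 0 20;0 0 0.15 0 0 0 20;0 0 0.25 0 0 0 20;0 0 0.25 0 0 0 20;0 0 0.2 0 0 0 20;0 0 0.1 0 0 0 20;0 0 0 0 0 0 20")

```text
time_s: 29.7
eef_pos: [478.1, -335.4, 181.9]
ee_rot: [0.002, 0.656, 0.754, -0.0]
force: [0.4, -0.2, -1.5]
grip_width: 0.342
grip_force: 31.8
```

```bash
python3 -c "
from h import *
go((527.4,226,178.5));tabs2()"
```

```text
t 29.7 pos [ 478.1 -335.4  181.9] xyaw 97.9 closedir 7.9 tilt 0.18 F [ 0.4 -0.2 -1.5] w 29.1 gf 31.8 q [-0.81  0.5   1.41 -0.    1.23 -0.95]
to go [[np.float64(0.493), np.float64(5.614), np.float64(-0.034)]]
top 52 [441.3 228.3] [ 590.4 -328.4]
top 71 [463.3 259.8] [ 507.9 -381.7]
scn 170 [206.2 213.8] [ 513.8 -420.4]
scn 226 [201.1 227.4] [ 577.6 -391.5]
scn 68 [218.4 236.7] [ 595.  -325.2]
scn 76 [296.8 237.6] [ 510.4 -140.9]
scn 275 [291.  254.6] [ 583.9 -119.8]
```

Request:
drive_tool(commands="0.01 0.15 0 0 0 0 20;0.02 0.28 0 0 0 0 20;0.03 0.35 0 0 0 0 20;0.03 0.35 0 0 0 0 20;0.03 0.35 0 0 0 0 20;0.03 0.35 0 0 0 0 20;0.03 0.35 0 0 0 0 20;0.03 0.35 0 0 0 0 20;0.03 0.35 0 0 0 0 20;0.03 0.35 0 0 0 0 20;0.03 0.35 0 0 0 0 20;0.03 0.35 0 0 0 0 20;0.03 0.35 0 0 0 0 20;0.03 0.35 0 0 0 0 20;0.03 0.34 0 0 0 0 20;0.03 0.28 0 0 0 0 20;0.02 0.22 0 0 0 0 20;0.01 0.13 0 0 0 0 20;0 0 0 0 0 0 20;0 0 0 0 0 0 20")

```text
time_s: 31.47
eef_pos: [525.3, 224.8, 178.9]
ee_rot: [-0.0, 0.656, 0.755, -0.001]
force: [-0.2, -0.2, -0.5]
grip_width: 0.342
grip_force: 31.8
```

```bash
python3 -c "
from h import *
go((527.4,226,83))"
```

```text
t 31.5 pos [525.3 224.8 178.9] xyaw 98.0 closedir 8.0 tilt 0.12 F [-0.2 -0.2 -0.5] w 29.1 gf 31.8 q [ 0.2   0.47  1.45 -0.    1.22  0.06]
to go [[np.float64(0.021), np.float64(0.012), np.float64(-0.959)]]
```

Request:
drive_tool(commands="0.02 0.01 -0.1 0 0 0 20;0 0 -0.2 0 0 0 20;0 0 -0.22 0 0 0 20;0 0 -0.2 0 0 0 20;0 0 -0.12 0 0 0 20;0 0 -0.08 0 0 0 20;0 0 -0.03 0 0 0 20;0 0 0 0 0 0 20;0 0 0 0 0 0 20;0 0 0 0 0 0 36;0 0 0 0 0 0 37;0 0 0 0 0 0 38;0 0 0 0 0 0 38.5;0 0 0 0 0 0 39;0 0 0 0 0 0 39;0 0 0.05 0 0 0 39;0 0 0.15 0 0 0 39;0 0 0.25 0 0 0 39;0 0 0.25 0 0 0 39;0 0 0.25 0 0 0 39")

```text
time_s: 33.13
eef_pos: [527.6, 226.1, 181.5]
ee_rot: [-0.0, 0.656, 0.754, -0.0]
force: [0.6, 0.1, -1.3]
grip_width: 0.39
grip_force: 5.5
```

```bash
python3 -c "
from h import *
go((591.3,-328,178.5));tabs2()"
```

```text
t 33.1 pos [527.6 226.1 181.5] xyaw 97.9 closedir 7.9 tilt 0.0 F [ 0.6  0.1 -1.3] w 33.1 gf 5.5 q [0.2  0.48 1.44 0.   1.22 0.06]
to go [[np.float64(0.637), np.float64(-5.541), np.float64(-0.03)]]
top 52 [441.3 228.3] [ 590.4 -328.4]
scn 62 [293.  206.4] [ 372.3 -222.7]
scn 131 [207.2 214.2] [ 514.2 -416.6]
scn 33 [207.3 223.6] [ 554.9 -387.8]
scn 89 [199.5 231.2] [ 594.5 -384.4]
scn 67 [218.4 236.7] [ 594.9 -325.1]
scn 151 [289.6 258. ] [ 597.8 -116.2]
```

Request:
drive_tool(commands="0 -0.15 0 0 0 0 39;0 -0.28 0 0 0 0 39;0 -0.34 0 0 0 0 39;0 -0.34 0 0 0 0 39;0.05 -0.34 0 0 0 0 39;0.05 -0.34 0 0 0 0 39;0.05 -0.34 0 0 0 0 39;0.05 -0.34 0 0 0 0 39;0.05 -0.34 0 0 0 0 39;0.05 -0.34 0 0 0 0 39;0.05 -0.34 0 0 0 0 39;0.05 -0.34 0 0 0 0 39;0.05 -0.34 0 0 0 0 39;0.05 -0.34 0 0 0 0 39;0.05 -0.34 0 0 0 0 39;0.05 -0.32 0 0 0 0 39;0.04 -0.25 0 0 0 0 39;0 -0.12 0 0 0 0 39;0 0 0 0 0 0 39;0 0 0 0 0 0 39", force=20)

```text
time_s: 34.9
eef_pos: [591.5, -327.2, 179.4]
ee_rot: [-0.001, 0.657, 0.754, 0.0]
force: [0.5, 0.2, -0.4]
grip_width: 0.388
grip_force: 5.5
```

```bash
python3 -c "
from h import *
go((591.3,-328,80));p,s=tabs2()
g=p['pixels'].astype(int)[215:270,195:270]; print((g.min(2)>140).sum())
for t in(135,145,155):
  print([(a,np.round(c,1)) for a,c,_ in comps(p,(p['pixels'].min(2)>t).astype(np.uint8),(203,222,262,268),10)])"
```

```text
t 34.9 pos [ 591.5 -327.2  179.4] xyaw 97.9 closedir 7.9 tilt 0.08 F [ 0.5  0.2 -0.4] w 33.0 gf 5.5 q [-0.68  0.71  1.07  0.    1.37 -0.82]
to go [[np.float64(-0.002), np.float64(-0.008), np.float64(-0.994)]]
scn 57 [246.2 207.1] [ 433.9 -340.3]
scn 15 [276.9 205.3] [ 386.8 -267.1]
scn 185 [206.8 213.7] [ 512.7 -419. ]
scn 47 [198.3 220.3] [ 551.2 -419.6]
scn 89 [296.6 237.9] [ 511.7 -140.6]
scn 54 [218.4 237.2] [ 596.9 -323.8]
scn 307 [291.  254.1] [ 582.  -120.6]
scn 16 [201.8 252.4] [ 671.1 -322.4]
167
[(np.int32(73), array([249.8, 246.4])), (np.int32(65), array([238.9, 248.1])), (np.int32(60), array([227. , 249.5]))]
[(np.int32(50), array([249.8, 246.8])), (np.int32(48), array([238.8, 248.6])), (np.int32(44), array([227.4, 249.9]))]
[(np.int32(32), array([250.1, 247.2])), (np.int32(27), array([239.1, 249.1])), (np.int32(12), array([228.8, 251.3]))]
```

Three tablets show in the chamber. Picking the last one.

Request:
drive_tool(commands="0 -0.005 -0.15 0 0 0 39;0 0 -0.22 0 0 0 39;0 0 -0.25 0 0 0 39;0 0 -0.17 0 0 0 39;0 0 -0.1 0 0 0 39;0 0 -0.07 0 0 0 39;0 0 -0.025 0 0 0 39;0 0 0 0 0 0 39;0 0 0 0 0 0 37;0 0 0 0 0 0 36;0 0 0 0 0 0 35;0 0 0 0 0 0 34;0 0 0 0 0 0 20;0 0 0 0 0 0 20;0 0 0 0 0 0 20;0 0 0 0 0 0 20", force=32)

```text
time_s: 36.33
eef_pos: [592.0, -328.6, 82.0]
ee_rot: [0.001, 0.656, 0.754, 0.0]
force: [0.9, -0.3, 4.5]
grip_width: 0.345
grip_force: 31.9
```

Request:
drive_tool(commands="0 0 0.05 0 0 0 20;0 0 0.15 0 0 0 20;0 0 0.25 0 0 0 20;0 0 0.25 0 0 0 20;0 0 0.2 0 0 0 20;0 0 0.1 0 0 0 20;0 0 0 0 0 0 20")

```text
time_s: 36.92
eef_pos: [592.2, -328.8, 183.7]
ee_rot: [0.002, 0.656, 0.754, 0.0]
force: [-0.2, 0.2, -1.3]
grip_width: 0.343
grip_force: 31.7
```

```bash
python3 -c "
from h import *
go((523.3,255.7,178.5));tabs2()"
```

```text
t 36.9 pos [ 592.2 -328.8  183.7] xyaw 97.9 closedir 7.9 tilt 0.19 F [-0.2  0.2 -1.3] w 29.2 gf 31.7 q [-0.68  0.7   1.06 -0.    1.38 -0.82]
to go [[np.float64(-0.689), np.float64(5.845), np.float64(-0.052)]]
scn 26 [214.7 207.1] [ 473. -420.]
scn 57 [246.6 207.1] [ 433.3 -339.1]
scn 186 [206.7 213.7] [ 513.  -419.2]
scn 41 [198.3 219.9] [ 549.8 -420.6]
scn 86 [296.7 237.7] [ 511.  -140.7]
scn 306 [290.9 254.3] [ 582.7 -120.5]
```

Request:
drive_tool(commands="-0.02 0.15 0 0 0 0 20;-0.05 0.28 0 0 0 0 20;-0.06 0.35 0 0 0 0 20;-0.06 0.35 0 0 0 0 20;-0.06 0.35 0 0 0 0 20;-0.06 0.35 0 0 0 0 20;-0.06 0.35 0 0 0 0 20;-0.06 0.35 0 0 0 0 20;-0.06 0.35 0 0 0 0 20;-0.06 0.35 0 0 0 0 20;-0.06 0.35 0 0 0 0 20;-0.06 0.35 0 0 0 0 20;-0.01 0.35 0 0 0 0 20;0 0.35 0 0 0 0 20;0 0.35 0 0 0 0 20;0 0.34 0 0 0 0 20;0 0.25 0 0 0 0 20;0 0.15 0 0 0 0 20;0 0.08 0 0 0 0 20;0 0.04 0 0 0 0 20")

```text
time_s: 38.68
eef_pos: [523.1, 256.2, 180.0]
ee_rot: [-0.001, 0.656, 0.755, -0.001]
force: [0.2, 0.2, -0.3]
grip_width: 0.343
grip_force: 31.8
```

Request:
drive_tool(commands="0 0 0 0 0 0 20;0 0 0 0 0 0 20;0 0 0 0 0 0 20;0 0 0 0 0 0 20")

```text
time_s: 39.02
eef_pos: [523.9, 254.7, 181.5]
ee_rot: [-0.0, 0.657, 0.754, -0.0]
force: [0.2, 0.9, -1.1]
grip_width: 0.344
grip_force: 31.8
```

```bash
python3 -c "
from h import *
go((523.3,255.7,83))"
```

```text
t 39.0 pos [523.9 254.7 181.5] xyaw 97.9 closedir 7.9 tilt 0.01 F [ 0.2  0.9 -1.1] w 29.3 gf 31.8 q [ 0.25  0.49  1.41 -0.    1.24  0.11]
to go [[np.float64(-0.006), np.float64(0.01), np.float64(-0.985)]]
```

Request:
drive_tool(commands="0 0.01 -0.1 0 0 0 20;0 0 -0.2 0 0 0 20;0 0 -0.22 0 0 0 20;0 0 -0.2 0 0 0 20;0 0 -0.12 0 0 0 20;0 0 -0.08 0 0 0 20;0 0 -0.05 0 0 0 20;0 0 0 0 0 0 20;0 0 0 0 0 0 20;0 0 0 0 0 0 36;0 0 0 0 0 0 37;0 0 0 0 0 0 38;0 0 0 0 0 0 38.5;0 0 0 0 0 0 39;0 0 0 0 0 0 39;0 0 0.05 0 0 0 39;0 0 0.15 0 0 0 39;0 0 0.25 0 0 0 39;0 0 0.25 0 0 0 39;0 0 0.25 0 0 0 39")

```text
time_s: 40.68
eef_pos: [523.6, 256.5, 181.0]
ee_rot: [-0.0, 0.656, 0.754, -0.0]
force: [0.6, 0.6, -0.1]
grip_width: 0.388
grip_force: 5.5
```

Request:
drive_tool(commands="0 -0.15 0 0 0 0 39;0 -0.28 0 0 0 0 39;0 -0.34 0 0 0 0 39;0 -0.34 0 0 0 0 39;0 -0.34 0 0 0 0 39;0 -0.34 0 0 0 0 39;0 -0.34 0 0 0 0 39;-0.05 -0.3 0 0 0 0 39;-0.1 -0.2 0 0 0 0 39;-0.04 -0.12 0 0 0 0 39;0 0 0 0 0 0 39;0 0 0 0 0 0 39;0 0 0 0 0 0 39;0 0 0 0 0 0 39", force=20)

```text
time_s: 41.85
eef_pos: [505.0, -17.6, 179.6]
ee_rot: [0.0, 0.656, 0.755, 0.0]
force: [0.2, 1.1, -1.0]
grip_width: 0.394
grip_force: 5.5
```

```bash
python3 -c "
from h import *
go((504.8,-25.3,180),(504.8,-25.3,80));p=capture('top');s=capture('scene')
for t in(135,145):
  print([(a,np.round(c,1)) for a,c,_ in comps(p,(p['pixels'].min(2)>t).astype(np.uint8),(203,222,262,268),10)])
cv2.imwrite('pics/k.png',np.hstack([cv2.resize(p['pixels'][190:300,180:290],(400,400)),cv2.resize(s['pixels'][170:270,285:385],(400,400),interpolation=cv2.INTER_CUBIC)]))"
```

```text
t 41.9 pos [505.  -17.6 179.6] xyaw 98.0 closedir 8.0 tilt 0.01 F [ 0.2  1.1 -1. ] w 33.5 gf 5.5 q [-0.27  0.34  1.66  0.    1.15 -0.41]
to go [[np.float64(-0.002), np.float64(-0.077), np.float64(0.004)], [np.float64(-0.002), np.float64(-0.077), np.float64(-0.996)]]
[(np.int32(604), array([246.9, 248.5])), (np.int32(65), array([215. , 251.1])), (np.int32(66), array([227. , 249.4]))]
[(np.int32(55), array([252.1, 246.5])), (np.int32(54), array([242.4, 247.5])), (np.int32(50), array([227.3, 249.7])), (np.int32(46), array([215.2, 251.4]))]
```

View pics/k.png

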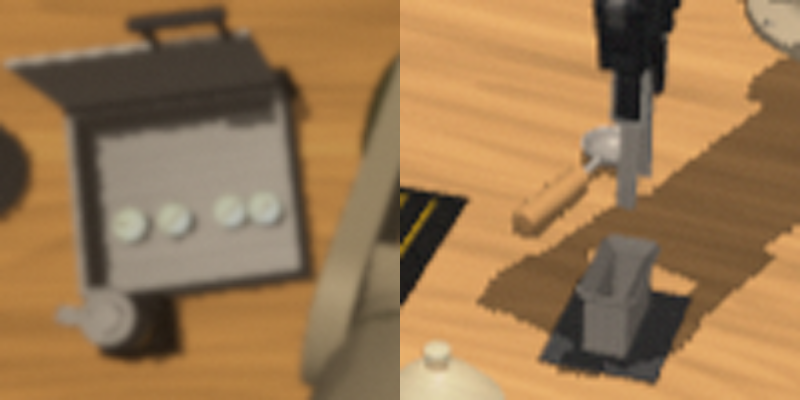

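All four tablets are in the chamber and the tongs hang above the stand. Returning the tongs, slightly squeezed.

Request:
drive_tool(commands="0 -0.04 0 0 0 0 38;0 -0.037 0 0 0 0 38;0 0 0 0 0 0 38;0 0 -0.15 0 0 0 38;0 0 -0.2 0 0 0 38;0 0 -0.1 0 0 0 38;0 0 -0.05 0 0 0 38;0 0 -0.05 0 0 0 38;0 0 -0.05 0 0 0 38;0 0 0 0 0 0 38;0 0 0 0 0 0 38")

```text
time_s: 42.87
eef_pos: [504.9, -26.2, 119.8]
ee_rot: [0.0, 0.656, 0.754, 0.0]
force: [-0.1, -0.6, -0.4]
grip_width: 0.377
grip_force: 7.0
```

```bash
python3 -c "
from h import *
go((504.8,-25.3,80))"
```

```text
t 42.9 pos [504.9 -26.2 119.8] xyaw 97.9 closedir 7.9 tilt 0.02 F [-0.1 -0.6 -0.4] w 32.1 gf 7.0 q [-0.28  0.41  1.72 -0.    1.01 -0.42]
to go [[np.float64(-0.001), np.float64(0.009), np.float64(-0.398)]]
```

Request:
drive_tool(commands="0 0.007 -0.06 0 0 0 38;0 0 -0.06 0 0 0 38;0 0 -0.06 0 0 0 38;0 0 -0.06 0 0 0 38;0 0 -0.05 0 0 0 38;0 0 -0.05 0 0 0 38;0 0 0 0 0 0 38;0 0 0 0 0 0 38")

```text
time_s: 43.53
eef_pos: [504.7, -25.4, 85.3]
ee_rot: [-0.0, 0.656, 0.754, -0.0]
force: [-0.1, 0.9, -0.3]
grip_width: 0.381
grip_force: 7.0
```

Request:
drive_tool(commands="0 0 -0.02 0 0 0 38;0 0 -0.02 0 0 0 38;0 0 0 0 0 0 38")

```text
time_s: 43.78
eef_pos: [504.7, -25.4, 81.3]
ee_rot: [-0.0, 0.656, 0.754, -0.0]
force: [-0.1, -0.2, -0.8]
grip_width: 0.383
grip_force: 7.0
```

Request:
drive_tool(commands="0 0 -0.01 0 0 0 38;0 0 -0.01 0 0 0 38;0 0 -0.01 0 0 0 38;0 0 0 0 0 0 38")

```text
time_s: 44.12
eef_pos: [504.7, -25.4, 78.3]
ee_rot: [-0.0, 0.656, 0.754, -0.0]
force: [-0.3, 0.2, -0.9]
grip_width: 0.385
grip_force: 7.0
```

Request:
drive_tool(commands="0 0 -0.01 0 0 0 38;0 0 -0.01 0 0 0 38;0 0 0 0 0 0 38")

```text
time_s: 44.37
eef_pos: [505.3, -25.6, 76.9]
ee_rot: [0.001, 0.656, 0.754, 0.0]
force: [1.7, 1.0, 1.4]
grip_width: 0.382
grip_force: 3.3
```

On the floor of the pocket. Releasing and rising.

Request:
drive_tool(commands="0 0 0 0 0 0 42;0 0 0 0 0 0 48;0 0 0 0 0 0 55;0 0 0 0 0 0 62;0 0 0 0 0 0 62;0 0 0.1 0 0 0 62;0 0 0.25 0 0 0 62;0 0 0.3 0 0 0 62;0 0 0.3 0 0 0 62;0 0 0.3 0 0 0 62;0 0 0.35 0 0 0 62;0 0 0.35 0 0 0 62;0 0 0.35 0 0 0 62;0 0 0 0 0 0 62;0 0 0 0 0 0 62")

```text
time_s: 45.62
eef_pos: [505.0, -25.5, 308.6]
ee_rot: [0.002, 0.656, 0.754, 0.001]
force: [0.3, -0.5, -0.1]
grip_width: 0.618
grip_force: 0.0
```

```bash
python3 - <<'E'
from h import *
go((617,183,306),(617,183,236))
s=capture('scene');p=capture('top')
for n,w in(("top",(504.8,-25.5,108)),): print(proj(s,w),proj(p,w))
g=s["pixels"][205:256,315:365].astype(int); sat=g.max(2)-g.min(2)
m=(sat<45)
for r in range(0,51,3): print(r+205,''.join('#' if v else '.' for v in m[r]))
# handle from both views
h=np.r_[0,0,0]
a=np.radians(7.9);M=np.array([[np.cos(a),-np.sin(a)],[np.sin(a),np.cos(a)]])
for th in(1.5,1.58,1.65):
    w=np.r_[np.array([544.3,213.2])+M@[65-175*np.cos(th),-40],63+175*np.sin(th)]; print(th,np.round(w,1),proj(p,w),proj(s,w))
dk=(p["pixels"].max(2)<70).astype(np.uint8)
print([(a,np.round(c,1)) for a,c,_ in comps(p,dk,(208,185,250,203),10)])
dk=(s["pixels"].max(2)<80).astype(np.uint8)
print([(a,np.round(c,1)) for a,c,_ in comps(s,dk,(395,200,440,224),10)])
E
```

```text
t 45.6 pos [505.  -25.5 308.6] xyaw 97.9 closedir 7.9 tilt 0.24 F [ 0.3 -0.5 -0.1] w 52.5 gf 0.0 q [-0.28  0.23  1.45 -0.    1.46 -0.42]
to go [[np.float64(1.12), np.float64(2.085), np.float64(-0.026)], [np.float64(1.12), np.float64(2.085), np.float64(-0.726)]]
[339.9760969  215.06202261] [325.25345701 255.68984375]
205 ................################..................
208 ................################..................
211 ................############......................
214 ..................................................
217 .......................######.....................
220 ......................########....................
223 ......................########....................
226 .....................########.....................
229 .....................########.....................
232 ...................################...............
235 ..................###############.................
238 ................#################.................
241 ..............##################..................
244 ............###############################.......
247 ...........###############################........
250 .........###############################..........
253 ........###############################...........
1.5 [601.9 180.8 237.6] [228.51202972 201.73945553] [418.81387619 205.81570612]
1.58 [615.8 182.7 238. ] [227.83478235 195.3511905 ] [417.90985722 209.02501656]
1.65 [627.9 184.4 237.5] [227.33588992 189.90500677] [417.04592892 212.29589338]
[(np.int32(61), array([228.1, 195.8])), (np.int32(15), array([242.1, 200.7]))]
[(np.int32(115), array([416.5, 213.7]))]
```

The tongs stand upright in the stand and the lid is still at about 1.58 rad. Going back to the handle.

Request:
drive_tool(commands="0.1 0.18 0 0 0 0 40;0.16 0.3 0 0 0 0 40;0.18 0.33 0 0 0 0 40;0.18 0.33 0 0 0 0 40;0.18 0.33 0 0 0 0 40;0.18 0.33 0 0 0 0 40;0.12 0.28 0 0 0 0 40;0 0 0 0 0 0 40;0 0 0 0 0 0 40;0 0 0 0 0 0 40", force=40)

```text
time_s: 46.55
eef_pos: [614.4, 182.0, 305.4]
ee_rot: [-0.001, 0.657, 0.754, -0.001]
force: [-0.4, 0.2, -0.2]
grip_width: 0.397
grip_force: 0.0
```

```bash
python3 -c "
from h import *
go((616,183,236))"
```

```text
t 46.5 pos [614.4 182.  305.4] xyaw 97.9 closedir 7.9 tilt 0.13 F [-0.4  0.2 -0.2] w 33.8 gf 0.0 q [ 0.11  0.56  0.99 -0.    1.6  -0.03]
to go [[np.float64(0.016), np.float64(0.01), np.float64(-0.694)]]
```

Request:
drive_tool(commands="0.01 0 -0.15 0 0 0 40;0 0 -0.2 0 0 0 40;0 0 -0.15 0 0 0 40;0 0 -0.1 0 0 0 40;0 0 -0.09 0 0 0 40;0 0 0 0 0 0 40;0 0 0 0 0 0 0;0 0 0 0 0 0 0;0 0 0 0 0 0 0;0 0 0 0 0 0 0;0 0 0 0 0 0 0;0 0 0 0 0 0 0")

```text
time_s: 47.55
eef_pos: [616.1, 182.4, 238.6]
ee_rot: [0.001, 0.656, 0.754, 0.001]
force: [-0.5, -2.6, 4.9]
grip_width: 0.1
grip_force: 39.3
```

```bash
python3 - <<'E'
from h import *
s,m=st()
a=np.radians(7.9)
th=np.linspace(1.58,0,19)
x=-175*np.cos(th);z=175*np.sin(th)
for i in range(18):
    d=x[i+1]-x[i]; print(*np.round([d*np.cos(a)/100,d*np.sin(a)/100,(z[i+1]-z[i])/100],3),"0 0 0 0",end=";")
E
```

```text
t 47.5 pos [616.1 182.4 238.6] xyaw 97.9 closedir 7.9 tilt 0.12 F [-0.5 -2.6  4.9] w 8.5 gf 39.3 q [ 0.11  0.59  1.12 -0.    1.44 -0.03]
-0.152 -0.021 -0.005 0 0 0 0;-0.151 -0.021 -0.019 0 0 0 0;-0.149 -0.021 -0.032 0 0 0 0;-0.145 -0.02 -0.045 0 0 0 0;-0.141 -0.02 -0.058 0 0 0 0;-0.135 -0.019 -0.07 0 0 0 0;-0.129 -0.018 -0.082 0 0 0 0;-0.121 -0.017 -0.093 0 0 0 0;-0.113 -0.016 -0.103 0 0 0 0;-0.103 -0.014 -0.113 0 0 0 0;-0.093 -0.013 -0.121 0 0 0 0;-0.082 -0.011 -0.129 0 0 0 0;-0.071 -0.01 -0.136 0 0 0 0;-0.059 -0.008 -0.142 0 0 0 0;-0.046 -0.006 -0.146 0 0 0 0;-0.033 -0.005 -0.15 0 0 0 0;-0.02 -0.003 -0.152 0 0 0 0;-0.007 -0.001 -0.153 0 0 0 0;
```

Request:
drive_tool(commands="-0.152 -0.021 -0.005 0 0 0 0;-0.151 -0.021 -0.019 0 0 0 0;-0.149 -0.021 -0.032 0 0 0 0;-0.145 -0.02 -0.045 0 0 0 0;-0.141 -0.02 -0.058 0 0 0 0;-0.135 -0.019 -0.07 0 0 0 0;-0.129 -0.018 -0.082 0 0 0 0;-0.121 -0.017 -0.093 0 0 0 0;-0.113 -0.016 -0.103 0 0 0 0")

```text
time_s: 48.3
eef_pos: [492.3, 165.5, 187.1]
ee_rot: [0.001, 0.656, 0.754, 0.001]
force: [6.9, 2.3, -4.6]
grip_width: 0.097
grip_force: 39.4
```

Request:
drive_tool(commands="-0.103 -0.014 -0.113 0 0 0 0;-0.093 -0.013 -0.121 0 0 0 0;-0.082 -0.011 -0.129 0 0 0 0;-0.071 -0.01 -0.136 0 0 0 0;-0.059 -0.008 -0.142 0 0 0 0;-0.046 -0.006 -0.146 0 0 0 0;-0.033 -0.005 -0.15 0 0 0 0;-0.02 -0.003 -0.152 0 0 0 0;0 0 0 0 0 0 0;0 0 0 0 0 0 0")

```text
time_s: 49.13
eef_pos: [442.4, 158.6, 77.8]
ee_rot: [0.001, 0.657, 0.754, 0.001]
force: [4.3, 2.1, -2.1]
grip_width: 0.095
grip_force: 39.1
```

Request:
drive_tool(commands="-0.005 0 -0.08 0 0 0 0;0 0 -0.05 0 0 0 0;0 0 -0.03 0 0 0 0;0 0 -0.01 0 0 0 0;0 0 0 0 0 0 0")

```text
time_s: 49.55
eef_pos: [442.4, 158.5, 64.1]
ee_rot: [0.002, 0.656, 0.755, 0.002]
force: [-11.9, -1.6, 45.8]
grip_width: 0.095
grip_force: 47.0
```

The lid is on its rim and bearing. Easing off and releasing.

Request:
drive_tool(commands="0 0 0.02 0 0 0 0;0 0 0 0 0 0 0;0 0 0 0 0 0 30;0 0 0 0 0 0 35;0 0 0 0 0 0 38;0 0 0 0 0 0 38;0 0 0.15 0 0 0 38;0 0 0.25 0 0 0 38;0 0 0.3 0 0 0 40;0 0 0.3 0 0 0 50;0 0 0.3 0 0 0 60;0 0 0.2 0 0 0 65;0 0 0 0 0 0 65;0 0 0 0 0 0 65")

```text
time_s: 50.72
eef_pos: [441.0, 158.3, 213.0]
ee_rot: [0.0, 0.656, 0.754, 0.0]
force: [-0.3, -0.1, -0.2]
grip_width: 0.644
grip_force: 0.0
```

```bash
python3 - <<'E'
from h import *
go((452.8,245.2,200),(452.8,245.2,98))
s=capture('scene');p=capture('top')
a=np.radians(7.9);M=np.array([[np.cos(a),-np.sin(a)],[np.sin(a),np.cos(a)]])
for z in(63,70):
    w=np.r_[np.array([544.3,213.2])+M@[-110,-40],z]; print(proj(s,w))
g=s["pixels"][225:262,398:474].astype(int)
for r in range(0,37,1): print(r+225,''.join(str(min(9,v//26)) for v in g[r].min(1)))
E
```

```text
t 50.7 pos [441.  158.3 213. ] xyaw 97.9 closedir 7.9 tilt 0.05 F [-0.3 -0.1 -0.2] w 54.8 gf 0.0 q [ 0.09  0.22  1.71 -0.    1.21 -0.04]
to go [[np.float64(0.118), np.float64(0.869), np.float64(-0.13)], [np.float64(0.118), np.float64(0.869), np.float64(-1.15)]]
[418.88023957 235.71425735]
[419.22934679 233.32089003]
225 2222222222222222222222222222222222333333344333333333333344443333333333333333
226 2222222222222222222222222222222222333333334344443433344455554444333333333333
227 2222222222222222222222222222222222333333333333334434445555555555443333333333
228 2222222222222222222222222222222212222333333333333333555455555555554333333333
229 2222222222222222222222222222222222222333333333333333455444555555555433333333
230 2222222222222222222222222222222222222333333333333332455433455554555433333333
231 2222222222222222222222222222222222222333333333333332245544444444555433333333
232 2222222222222222222222222222222222223333333333333332224455554455555433333333
233 3332222222111222222222222222222222222333333333333332222344455555544333333333
234 4443333332111111111222222222222222223333333333333
[... 1514 characters left out ...]
7777777777777777777777777777777666555431133333333333
254 2577777777777777777777777777777777777777777777777777777777777655555544343333
255 2677777777777777777777777777777777777777777777777777777777777777776654333334
256 3677777777777777777777777777777777777777777777777777777777767777777754333333
257 4677777777777777777777777777777767777777777777777777777777777777777753333333
258 5677777777777777777777777777777777677777777777777777777777777777777753333333
259 6777777777777777777777777777777777777667777777777777777777777777777743333333
260 6777777777777777777777777777777777777777676777777777777777777777777743333333
261 7777777777777777777777777777777777777777777677766767777777777777777753333333
```

The handle is back at its shut position, about (419,236.5) as at the start. Now the collar.

Request:
drive_tool(commands="0.02 0.2 0 0 0 0 65;0.04 0.27 0 0 0 0 65;0.04 0.25 0 0 0 0 65;0.02 0.15 0 0 0 0 65;0 0 0 0 0 0 65;0 0 -0.15 0 0 0 65;0 0 -0.25 0 0 0 65;0 0 -0.25 0 0 0 65;0 0 -0.25 0 0 0 65;0 0 -0.15 0 0 0 65;0 0 -0.08 0 0 0 65;0 0 0 0 0 0 65;0 0 0 0 0 0 0;0 0 0 0 0 0 0;0 0 0 0 0 0 0;0 0 0 0 0 0 0;0 0 0 0 0 0 0;0 0 0 0 0 0 0", force=80)

```text
time_s: 52.32
eef_pos: [453.5, 245.2, 101.0]
ee_rot: [0.001, 0.656, 0.754, 0.001]
force: [-0.7, -2.8, 6.1]
grip_width: 0.402
grip_force: 79.6
```

Request:
drive_tool(commands="0 0 0.03 0 0 0 0;0 0 0.03 0 0 0 0;0 0 0.03 0 0 0 0;0 0 0.02 0 0 0 0;0 0 0 0 0 0 0")

```text
time_s: 52.73
eef_pos: [453.4, 245.2, 110.9]
ee_rot: [0.0, 0.656, 0.754, 0.0]
force: [5.7, -0.6, -8.9]
grip_width: 0.397
grip_force: 80.4
```

Lifted 10 mm against the spring. Turning back by -1.3 rad, then lowering.

Request:
drive_tool(commands="0 0 0.01 0 0 -0.12 0;0 0 0 0 0 -0.12 0;0 0 0 0 0 -0.12 0;0 0 0 0 0 -0.12 0;0 0 0 0 0 -0.12 0;0 0 0 0 0 -0.12 0;0 0 0 0 0 -0.12 0;0 0 0 0 0 -0.12 0;0 0 0 0 0 -0.12 0;0 0 0 0 0 -0.12 0;0 0 0 0 0 -0.12 0;0 0 0 0 0 -0.12 0;0 0 0 0 0 -0.12 0;0 0 0 0 0 -0.095 0;0 0 0 0 0 0 0;0 0 0 0 0 0 0")

```text
time_s: 54.07
eef_pos: [452.4, 245.7, 111.4]
ee_rot: [-0.0, 0.979, 0.204, -0.001]
force: [1.4, 4.8, -9.4]
grip_width: 0.401
grip_force: 80.4
```

Request:
drive_tool(commands="0 0 -0.03 0 0 0 0;0 0 -0.03 0 0 0 0;0 0 -0.03 0 0 0 0;0 0 -0.03 0 0 0 0;0 0 0 0 0 0 0")

```text
time_s: 54.48
eef_pos: [452.5, 245.7, 101.0]
ee_rot: [-0.0, 0.979, 0.204, -0.0]
force: [-5.4, 3.5, 7.3]
grip_width: 0.395
grip_force: 82.7
```

```bash
python3 -c "
from h import *
s,_=st();print(s['wrist_torque'])"
```

```text
t 54.5 pos [452.5 245.7 101. ] xyaw 23.6 closedir 113.6 tilt 0.05 F [-5.4  3.5  7.3] w 33.6 gf 82.7 q [0.27 0.46 1.71 0.   0.98 1.43]
[ 0.70312485  0.95195014 -0.0332172 ]
```

Home (z = 101.0, as gripped; the force is now upward). Releasing, rising and withdrawing clear, then checking.

Request:
drive_tool(commands="0 0 0 0 0 0 65;0 0 0 0 0 0 65;0 0 0 0 0 0 65;0 0 0 0 0 0 65;0 0 0.2 0 0 0 65;0 0 0.3 0 0 0 65;0 0 0.3 0 0 0 65;0 0 0.3 0 0 0 65;0 0 0.2 0 0 0 65;-0.1 -0.3 0 0 0 0 65;-0.1 -0.3 0 0 0 0 65;-0.1 -0.3 0 0 0 0 65;0 0 0 0 0 0 65;0 0 0 0 0 0 65")

```text
time_s: 55.65
eef_pos: [423.0, 154.3, 230.3]
ee_rot: [0.0, 0.979, 0.202, 0.0]
force: [-0.2, 0.3, 0.4]
grip_width: 0.65
grip_force: 0.0
```

```bash
python3 -c "
from h import *
st();s=capture('scene');p=capture('top')
cv2.imwrite('pics/z.png',np.hstack([cv2.resize(s['pixels'][190:320,190:510],(800,325),interpolation=cv2.INTER_CUBIC)]))
a=cv2.imread('pics/scene0b.png')
b=cv2.resize(s['pixels'][150:370,180:530],(800,503),interpolation=cv2.INTER_CUBIC)
cv2.imwrite('pics/z.png',b)"
```

```text
t 55.6 pos [423.  154.3 230.3] xyaw 23.3 closedir 113.3 tilt 0.05 F [-0.2  0.3  0.4] w 55.2 gf 0.0 q [ 0.09  0.16  1.74 -0.    1.24  1.25]
```

View pics/z.png

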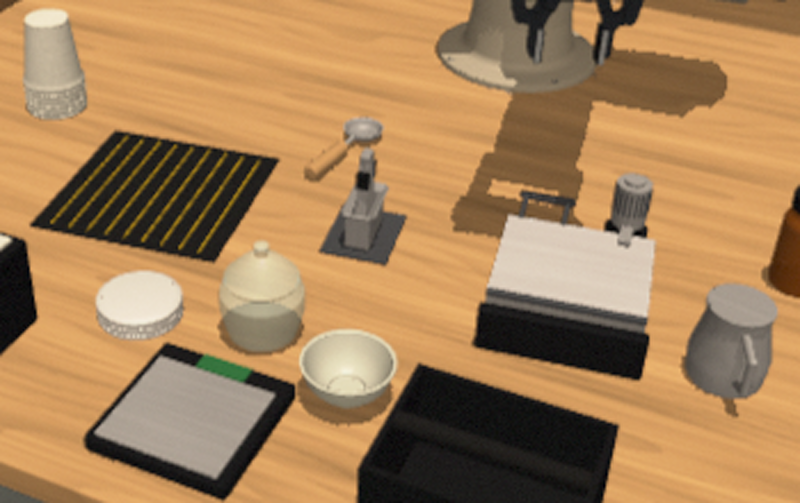

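The final view matches the start. The collar's lug lies over the shut lid at (625,237), the tongs stand at (365,185), the mat is empty and the bystanders haven't moved. Handing in.

```bash
python3 -c "
from rig import *
print(finish_job())"
```

```text
the job is handed in; nothing more can be done
None
```

The job is handed in (no verdict returned): all four tablets are in the doser, its lid shut and collar locked over it, the tongs back in their stand, and nothing else visibly moved; the one blemish is that the wrist force briefly read 45.8 N as the gripper pressed the lid shut by its handle.

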